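# Find the loose mould clamp and tag it

### The job

One of the three plaster moulds has a loose clamp screw: feel each T-handle's resistance with a light sideways push, never pressing hard on a tight one, until you find the one that gives, and swing that one at least 20 degrees away from where it stood, leaving it there. Then take the red tag pin from its stand and put it through the eyelet of that mould's clamp, fully home on its collar. Let go of it, and leave everything else as it stands.

Things in the scene. Friction and masses are not known exactly. Their poses are not given: they have to be found in the camera images.
- mould_a: one of three look-alike plaster moulds, fixed: white block 150 x 100 x 70 mm in a plywood cradle, top face sloping 25 degrees down to the robot. Origin: on the bench under the block's middle; x points up the slope, y to the left. Nothing on it is over 195 mm high. A dark steel yoke 30 mm wide spans it along y, to y +-62 mm. Its letter says nothing of tightness
- handle_a: black T-handle of mould_a's clamp. Origin: where its screw leaves the yoke; z: up the screw, 25 degrees off vertical, towards the robot. Bar along x, 14 mm thick, 104 long, its middle 35 mm up z, 28 mm clear over the yoke; hub 26 mm wide. Turns about z. Loose: over 90 degrees either way, at 0.12 N m (3 N near bar's end), stays where left; tight: holds fast; never press with 45 N
- tip_a (a point): the +x end of the bar of handle_a, 50 mm from the screw's axis, 35 mm up it
- eyelet_a: steel eyelet of mould_a: block 36 x 36 mm, 26 mm thick, at the +y end of its yoke, 80 mm from the screw's axis, with a round 15 mm hole right through, its mouth chamfered 3 mm. Origin: middle of the hole's upper mouth; z runs out along the hole, parallel to the screw (25 degrees off vertical, towards the robot). 80 mm free under its mouth
- mould_b: one of three look-alike plaster moulds, fixed: white block 150 x 100 x 70 mm in a plywood cradle, top face sloping 25 degrees down to the robot. Origin: on the bench under the block's middle; x points up the slope, y to the left. Nothing on it is over 195 mm high. A dark steel yoke 30 mm wide spans it along y, to y +-62 mm. Its letter says nothing of tightness
- handle_b: black T-handle of mould_b's clamp. Origin: where its screw leaves the yoke; z: up the screw, 25 degrees off vertical, towards the robot. Bar along x, 14 mm thick, 104 long, its middle 35 mm up z, 28 mm clear over the yoke; hub 26 mm wide. Turns about z. Loose: over 90 degrees either way, at 0.12 N m (3 N near bar's end), stays where left; tight: holds fast; never press with 45 N
- tip_b (a point): the +x end of the bar of handle_b, 50 mm from the screw's axis, 35 mm up it
- eyelet_b: steel eyelet of mould_b: block 36 x 36 mm, 26 mm thick, at the +y end of its yoke, 80 mm from the screw's axis, with a round 15 mm hole right through, its mouth chamfered 3 mm. Origin: middle of the hole's upper mouth; z runs out along the hole, parallel to the screw (25 degrees off vertical, towards the robot). 80 mm free under its mouth
- mould_c: one of three look-alike plaster moulds, fixed: white block 150 x 100 x 70 mm in a plywood cradle, top face sloping 25 degrees down to the robot. Origin: on the bench under the block's middle; x points up the slope, y to the left. Nothing on it is over 195 mm high. A dark steel yoke 30 mm wide spans it along y, to y +-62 mm. Its letter says nothing of tightness
- handle_c: black T-handle of mould_c's clamp. Origin: where its screw leaves the yoke; z: up the screw, 25 degrees off vertical, towards the robot. Bar along x, 14 mm thick, 104 long, its middle 35 mm up z, 28 mm clear over the yoke; hub 26 mm wide. Turns about z. Loose: over 90 degrees either way, at 0.12 N m (3 N near bar's end), stays where left; tight: holds fast; never press with 45 N
- tip_c (a point): the +x end of the bar of handle_c, 50 mm from the screw's axis, 35 mm up it
- eyelet_c: steel eyelet of mould_c: block 36 x 36 mm, 26 mm thick, at the +y end of its yoke, 80 mm from the screw's axis, with a round 15 mm hole right through, its mouth chamfered 3 mm. Origin: middle of the hole's upper mouth; z runs out along the hole, parallel to the screw (25 degrees off vertical, towards the robot). 80 mm free under its mouth
- rack: a wooden stand, 150 (its x) x 60 x 80 mm high, fixed, at one side of the moulds or the other; two upright through holes 15 mm wide at x -40 and +40 mm hold the two pins. Origin: centre of its underside
- pin_red: tag pin standing upright in the rack, about 100 g: steel rod 10 mm thick and 75 mm long with tapered tip, collar 28 mm wide and 6 mm thick, round red handle 24 mm thick from 6 to 62 mm above the collar's underside. Origin: centre of the collar's underside; z points to the handle's top
- pin_green: tag pin standing upright in the rack, about 100 g: steel rod 10 mm thick and 75 mm long with tapered tip, collar 28 mm wide and 6 mm thick, round green handle 24 mm thick from 6 to 62 mm above the collar's underside. Origin: centre of the collar's underside; z points to the handle's top. To be left alone
- tub: a round white tub with blue lid, 120 mm wide, 117 mm high, fixed, on the other side from the rack. Origin: centre of its underside
- cup: a white cup, 72 mm wide, 70 mm high, in front of the moulds; loose, to be left alone. Origin: centre of its underside (tools: along their length)
- brush: a brush 180 mm long lying in front of the moulds; loose, to be left alone. Origin: centre of its underside (tools: along their length)
- scraper: a spatula 190 mm long lying in front of the moulds; loose, to be left alone. Origin: centre of its underside (tools: along their length)
- bowl: a white bowl, 110 mm wide, 50 mm high, in front of the moulds; loose, to be left alone. Origin: centre of its underside (tools: along their length)
- jar: an amber jar, 70 mm wide, 90 mm high, behind the moulds; loose, to be left alone. Origin: centre of its underside (tools: along their length)
- vase: a white vase, 92 mm wide, 130 mm high, behind the moulds; loose, to be left alone. Origin: centre of its underside (tools: along their length)
- mug: a blue mug, 80 mm wide, 85 mm high, behind the moulds; loose, to be left alone. Origin: centre of its underside (tools: along their length)
- pin_red_tip (a point): the tip of the red pin's rod, 75 mm below its collar's underside
Not all that is in view belongs to the job. Leave any orange look-alike of the mould_a alone.

How it is judged (in metres and radians):
On the way, in this order (a step that is already met when the one before it is completed fails the run):
1. the loose T-handle has been swung round (its bar end has moved by 15 mm or more) (distance of any of tip_a, tip_b, tip_c from where it was at the start of the episode above 0.0145 m), for 0.1 s.
2. after that, the red pin has been drawn out of its stand (raised by 60 mm or more) (height (world z) of pin_red_tip above 0.065 m), for 0.1 s.
At the end, for the whole second after the job is handed in: Red pin home in the loose mould's eyelet: collar within 8 mm of the mouth and 12 mm of its centre, rod within 0.3 rad of the hole's line, at rest; loose bar end still 14.5 mm or more from its start; tight bar ends within 10 mm of theirs (((z of pin_red in the frame of eyelet_a between -0.006 and 0.008 m and distance between pin_red and eyelet_a below 0.012 m and z of pin_red_tip in the frame of eyelet_a below -0.055 m and angle between the z axis of pin_red and the z axis of eyelet_a, either way round below 0.3 rad and distance of tip_a from where it was at the start of the episode above 0.0145 m and distance of each of tip_b, tip_c from where it was at the start of the episode below 0.01 m) or (z of pin_red in the frame of eyelet_b between -0.006 and 0.008 m and distance between pin_red and eyelet_b below 0.012 m and z of pin_red_tip in the frame of eyelet_b below -0.055 m and angle between the z axis of pin_red and the z axis of eyelet_b, either way round below 0.3 rad and distance of tip_b from where it was at the start of the episode above 0.0145 m and distance of each of tip_a, tip_c from where it was at the start of the episode below 0.01 m) or (z of pin_red in the frame of eyelet_c between -0.006 and 0.008 m and distance between pin_red and eyelet_c below 0.012 m and z of pin_red_tip in the frame of eyelet_c below -0.055 m and angle between the z axis of pin_red and the z axis of eyelet_c, either way round below 0.3 rad and distance of tip_c from where it was at the start of the episode above 0.0145 m and distance of each of tip_a, tip_b from where it was at the start of the episode below 0.01 m)) and linear speed of pin_red below 0.02 m/s); the robot touches nothing.
It fails at once if a T-handle was forced (pressed with over 45 N) (contact force between the fingers and handle_a above 45 N or contact force between the fingers and handle_b above 45 N or contact force between the fingers and handle_c above 45 N).
It fails at once if the green pin was disturbed (over 20 mm) (distance of pin_green from where it was at the start of the episode above 0.02 m).
It fails at once if a bystander was shoved or lifted (over 30 mm) (distance of any of cup, brush, scraper, bowl, jar, vase, mug from where it was at the start of the episode above 0.03 m).
It also fails if it takes over 72 s, if anything falls off the work surface, if the arm or the gripper's body presses on something with over 40 N, if the wrist force passes 120 N, or if a joint passes its speed limit or range.

### The arm

A 7-joint arm with a two-finger parallel gripper is mounted at the origin on the work surface. World frame = base frame: x ahead of the robot, y to its left, z up, the work surface at z = 0. Lengths are in mm, angles in rad, forces in N, time in s.
With the tool pointing down it reaches from about 350 to 900 mm from the base axis. Payload 19.9 kg.
Tool frame: the origin (TCP) lies midway between the tips of the shut fingers; the grasp point (between the pads) lies 19 mm behind it; z points along the fingers, y is the line along which they close (so a half turn about z gives the same grasp; the last joint's range is limited). The gripper opens to 94 mm and grips with 3 to 60 N. Pads are 16 mm wide; open, the fingers measure 119 mm over their backs; the gripper's body (75 mm by 177 mm) begins 78 mm behind the grasp point.
Start: joints at [1.296, 0.417, -0.01, 1.614, 0.005, 1.111, -0.053], TCP at [144.79, -607.973, 176.125] pointing down, gripper open.
Joint ranges: [-2.81, 2.81], [-0.39, 2.02], [-1.27, 1.25], [0.06, 2.57], [-1.19, 4.33], [0.19, 2], [-2.82, 2.82]. Speed limits (rad/s): [1.89, 1.89, 2.39, 2.39, 3.01, 3.01, 3.01].

### API

Orientations are given as a rotation vector (axis times angle).
In Python, from plant import read_state, read_camera, calibration, finish_job gives the robot as it stands.
- The arm moves only by the shell command python3 -m handwheel 'ROWS' [FORCE]. ROWS is JSON, a list of rows, each a list of 7 numbers: the shift along the tool's x, y, z in m, then the turn, a rotation vector about the tool's x, y, z in degrees, then the closure, from 0 (fully open) to 1 (shut). A call has 1 to 5 rows; each row shifts and turns the commanded pose from where the row before left it, along the tool's axes as they then stand; what a row does not reach is not made up. A row lasts 1/8 s, in which the tool goes at most 62.5 mm and 10.7 degrees, less where a joint would pass 70% of its speed; a pose out of reach is approached as far as the arm can. A call is refused whole if a number of a shift passes 0.0625 or a number of a turn 10.7, either way. A call with a gripper value outside its range is refused whole. The fingers move at their own pace and stop on an object; FORCE is the grip in N (left out, the last holds). Time passes only in rows, so rows that do not move let the fingers close. It gives the time, the measured TCP pose, the force, the opening and the grip force at its end, in the units of the state.
- read_state(): the state, without advancing time (a new reading comes with each control period).
- read_camera(name): name is "side" or "top"; returns the picture (420x560x3 uint8, red, green, blue); there is no depth.
- calibration(name): a dict with "fx", "fy", "cx", "cy" (pixels), "k1" (the pictures are not rectified: a ray, as slopes to the right and down, at radius r is drawn at 1 + k1 r^2 times it, then the intrinsics apply), "rvec" (rotation vector, rad) and "tvec" (3), from world to camera coordinates, as OpenCV has them. Camera axes: x right, y down, z forward; pixel columns grow to the right and rows downward; lengths in mm; the calibration is good to about 2 mm. A picture is of the moment at which its call begins. calibration takes no time and is no camera call.
- finish_job(): hands the job in; it is judged then, once.
The state is a dict: "t": time; "joint_pos": joint angles; "qvel": joint speeds; "joint_efforts": joint torques, N m; "tcp_pos": TCP position; "tool_rot": TCP orientation; "force": force on the tool from outside, world axes, zero at the start; "wrist_torque": the same for the moment, N m; "gripper_width": finger opening in mm; "gripper_force": force on a finger pad.
Only numpy, scipy, OpenCV 4.12 (cv2) and the standard library are available. Lean on these libraries where they do the work, as an engineer would, in place of code of your own. Each camera call takes 0.05 s, during which the arm holds its last target. There are 200 camera calls.

## Working session

There is one attempt and no reset: what is moved stays moved. The work goes in short steps, Python scripts to look and compute and a shell command to move; the robot and the scene stay as the last step left them, time stands still between calls to the robot, and variables do not carry over. Pictures are saved under pics/ and viewed, at most 10 in all, crops included, and the job is handed in when it is done.

```bash
mkdir -p pics; ls; python3 - <<'E'
from plant import *
import cv2
for n in("side","top"):
    im=read_camera(n); cv2.imwrite(f"pics/{n}0.png",im[:,:,::-1]); print(n,calibration(n))
print(read_state())
E
```

```text
pics
side {'fx': 469.1046015093074, 'fy': 469.1046015093074, 'cx': 274.7574565331263, 'cy': 205.00351202860986, 'k1': -0.02292396470256113, 'rvec': array([ 0.93119674, -2.28163414,  1.27342923]), 'tvec': array([346.5369021 , 279.55847664, 978.56347956])}
top {'fx': 426.96116698783226, 'fy': 426.96116698783226, 'cx': 276.6719777550348, 'cy': 204.36276448660712, 'k1': 0.02332129142468534, 'rvec': array([ 2.15962457, -2.15344462,  0.18803095]), 'tvec': array([  -7.81105073,  510.43198168, 1072.84181508])}
{'t': 0.1, 'joint_pos': array([ 1.29553105,  0.41794112, -0.01032086,  1.61408821,  0.00469892,
        1.11068425, -0.05297896]), 'qvel': array([-0.00015149,  0.00013467, -0.0007543 , -0.00324893,  0.0006014 ,
        0.00056581, -0.00013044]), 'joint_efforts': array([ 2.84938891e-03, -8.52586484e+01,  6.40490893e-01, -4.26700366e+01,
       -4.88245126e-02,  1.63465849e-02, -6.80172343e-05]), 'tcp_pos': array([ 144.69169886, -607.65265683,  175.58185549]), 'tool_rot': array([-3.11907889e+00, -3.66306251e-01,  3.20564225e-04]), 'force': array([-0.04482927,  0.05018224,  0.19685659]), 'wrist_torque': array([-0.05245648,  0.00627288, -0.03559425]), 'gripper_force': 0.0, 'gripper_width': 93.9916233289673}
```

View pics/side0.png

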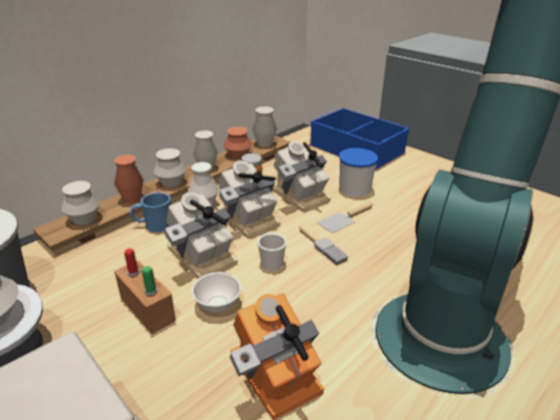

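View pics/top0.png

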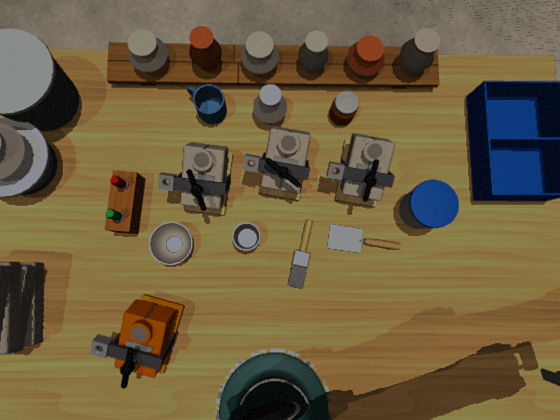

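The top view shows three white moulds at about (205,178), (285,162) and (367,170), with the rack at (123,202). In it, the red pin is at (117,182) and green at (111,214). The orange decoy is at (145,335), and I'll leave it alone. Next I'll enlarge both views.

```bash
cat > h.py <<'E'
from plant import *
import cv2, numpy as np
from scipy.spatial.transform import Rotation as R
C={n:calibration(n) for n in("side","top")}
def ray(n,p):
    c=C[n]; d=np.array([(p[0]-c['cx'])/c['fx'],(p[1]-c['cy'])/c['fy']]); u=d.copy()
    for _ in range(20): u=d/(1+c['k1']*(u@u))
    M=cv2.Rodrigues(c['rvec'])[0]
    return -M.T@c['tvec'], M.T@np.array([u[0],u[1],1.])
def plane(n,p,z):
    o,d=ray(n,p); return o+d*(z-o[2])/d[2]
def tri(ps,pt):
    o1,d1=ray("side",ps);o2,d2=ray("top",pt)
    A=np.c_[d1,-d2]; s=np.linalg.lstsq(A,o2-o1,rcond=None)[0]
    a=o1+d1*s[0];b=o2+d2*s[1]; return (a+b)/2,np.linalg.norm(a-b)
def proj(n,P):
    c=C[n]; M=cv2.Rodrigues(c['rvec'])[0]; q=M@np.asarray(P,float)+c['tvec']; u=q[:2]/q[2]
    u=u*(1+c['k1']*(u@u)); return np.array([u[0]*c['fx']+c['cx'],u[1]*c['fy']+c['cy']])
def crop(n,im,x,y,w,h,s,f):
    k=cv2.resize(im[y:y+h,x:x+w],None,fx=s,fy=s,interpolation=cv2.INTER_CUBIC)[:,:,::-1].copy()
    for i in range(0,w,10): cv2.line(k,(i*s,0),(i*s,12 if (x+i)%50==0 else 5),(0,0,255),1)
    for i in range(0,h,10): cv2.line(k,(0,i*s),(12 if (y+i)%50==0 else 5,i*s),(0,0,255),1)
    cv2.imwrite(f,k)
E
python3 - <<'E'
from h import *
crop("top",read_camera("top"),150,120,260,100,3,"pics/t1.png")
crop("side",read_camera("side"),160,130,180,150,4,"pics/s1.png")
E
```

```text
(no output)
```

View pics/t1.png

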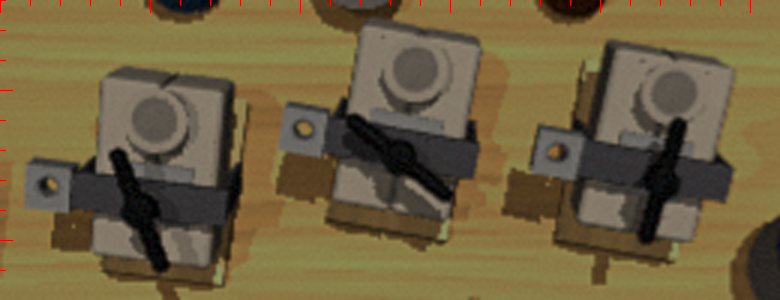

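View pics/s1.png

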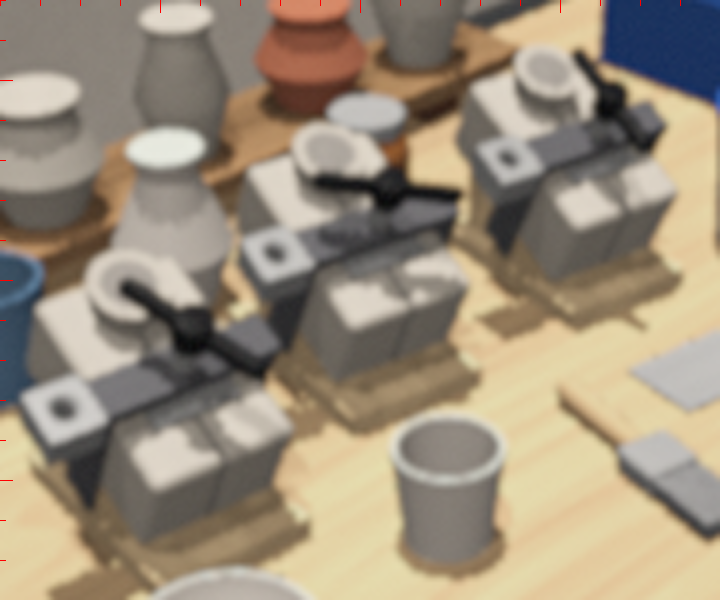

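The enlarged crops show three moulds, L, M and R from left to right.

| Mould | Eyelet, top | Hub, top | Eyelet, side | Hub, side |
|---|---|---|---|---|
| L | (166,181) | (196,189) | (176,232) | (208,212) |
| M | (251,163) | (284,172) | (229,193) | (258,176) |
| R | (335,171) | (371,180) | (287,169) | (312,154) |

The orange one isn't in these crops. Next I'll triangulate.

```bash
python3 - <<'E'
from h import *
np.set_printoptions(precision=1,suppress=True)
T={'L':[(166,181.3),(189,171),(204,209),(196,189)],'M':[(251,162.7),(266.7,159.7),(299.7,185),(283.7,171.7)],'R':[(335.3,170.7),(376.7,160.7),(366,199.3),(371,180)]}
S={'L':[(175.8,232),(191.8,202.5),(226.3,221.3),(208.5,211.8)],'M':[(229.3,193.5),(239.5,175.5),(274.3,179),(257.8,176.5)],'R':[(287.3,169.3),(305,144.3),(322,165),(312.3,153.8)]}
for k in T:
    for n,a,b in zip(('eye','e1','e2','hub'),S[k],T[k]): print(k,n,*tri(a,b))
it=read_camera("top");is_=read_camera("side")
def blobs(im,col):
    h=cv2.cvtColor(im,cv2.COLOR_RGB2HSV).astype(int); H,Sa,V=h[...,0],h[...,1],h[...,2]
    m=(((H<8)|(H>172)) if col=='r' else ((H>45)&(H<80)))&(Sa>150)&(V>60)
    n,l,st,c=cv2.connectedComponentsWithStats(m.astype(np.uint8))
    return [(st[i].tolist(),c[i]) for i in range(1,n) if st[i][4]>15]
for col in 'rg':
    print(col,'T',blobs(it,col));print(col,'S',blobs(is_,col))
for n,p,z in(('rackTop corners',(110,173),80),('',(141,173),80),('',(106,231),80),('',(136,233),80),('cup',(246,238),70),('bowl',(171,244),50),('vase',(270,97),130)): print(n,plane('top',p,z))
# eyelet on scene: hole dark centroid
for k in T:
  for n,im,p in(('t',it,T[k][0]),('s',is_,S[k][0])):
    g=cv2.cvtColor(im,cv2.COLOR_RGB2GRAY).astype(float); x,y=map(round,p); w=g[y-3:y+4,x-4:x+5]
    print(k,n,x,y);print(w.astype(int))
E
```

```text
L eye [550.5 259.3 131.3] 0.750632807451867
L e1 [565.3 197.2 177.5] 0.94352354226547
L e2 [481.7 165.  148.3] 1.5398995423336486
L hub [525.6 181.8 162.6] 3.0887947986708864
M eye [597.   57.3 130.8] 2.316919350175422
M e1 [595.1  20.1 170.5] 0.7514682004920388
M e2 [540.8 -56.9 150.8] 2.092911577078016
M hub [568.4 -20.  162.3] 1.645957515580631
R eye [ 578.2 -145.6  133.8] 1.6683306346306936
R e1 [ 591.8 -234.9  178.6] 2.4038078900637143
R e2 [ 506.9 -214.1  148.2] 0.5702055527382651
R hub [ 550.2 -222.4  165.9] 0.8999928349559067
r T [([111, 176, 8, 9, 55], array([114.4, 179.5]))]
r S [([125, 249, 12, 24, 201], array([130.5, 260.6]))]
g T [([106, 209, 8, 8, 48], array([109.6, 212.8]))]
g S []
rackTop corners [581.3 410.7  80. ]
 [581.9 334.4  80. ]
 [436.3 411.9  80. ]
 [431.6 339.4  80. ]
cup [420.6  70.8  70. ]
bowl [406.5 260.   50. ]
vase [764.9  12.8 130. ]
L t 166 181
[[103 100  96  82  86  95  99 103 102]
 [ 99  76  49  47  83  79  86  97 101]
 [ 73  47  21  48 119 111  84  90 102]
 [ 69  33  15  40 111 121 115  88 100]
 [ 83  38  23  30  75 114 115  86  93]
 [ 88  66  43 
[... 794 characters left out ...]
5 182 194]
 [194 182 162 143 136 148 171 189 196]
 [194 194 188 179 176 180 188 194 194]
 [186 196 198 196 192 191 190 184 177]]
R t 335 171
[[106 100  87  82  83  59  45  70  93]
 [100  84  91 104 106  58  38  57  79]
 [ 97  87 109 107 106  62  35  39  63]
 [ 96  92 100 101 101  59  30  37  68]
 [ 98  75  70  78  70  42  29  48  77]
 [100  91  75  66  61  60  50  81  96]
 [102 100  99  94  87  84  93  98 101]]
R s 287 169
[[185 182 178 175 176 182 187 184 164]
 [187 173 156 148 154 167 179 184 177]
 [183 156 126 111 122 144 167 181 185]
 [182 154 115  88  94 120 151 176 187]
 [182 168 138 108  95 113 148 174 188]
 [178 181 169 149 136 141 164 183 191]
 [163 182 185 180 172 172 181 187 189]]
```

```bash
cat > go.py <<'E'
import sys; from h import *
# go.py x y z yaw tilt : shift in tool axes (target orientation), turn in current tool axes. yaw=world heading of tool x, tilt=deg about mould y (tool z = -screw axis at 25)
def ori(yaw,tilt,flip=0):
    Rz=R.from_euler('z',yaw,degrees=True)*R.from_euler('y',-tilt,degrees=True)   # mould frame tilted: z leans to -x
    return Rz*R.from_euler('x',180,degrees=True)*R.from_euler('z',flip,degrees=True)
if __name__=="__main__":
    a=list(map(float,sys.argv[1:])); s=read_state(); p=np.array(s['tcp_pos']); q=R.from_rotvec(s['tool_rot'])
    tgt=ori(a[3],a[4],a[5] if len(a)>5 else 0)
    print('tcp',p.round(1),'yaw',np.degrees(np.arctan2(*q.as_matrix()[[1,0],0])).round(1),'F',np.round(s['force'],2),'q',np.round(s['joint_pos'],2),'t',s['t'])
    d=np.array(a[:3])-p
    print('turn(cur tool)',np.degrees((q.inv()*tgt).as_rotvec()).round(2),'shift(cur axes)',(q.inv().apply(d)/1000).round(4),'shift(target axes)',(tgt.inv().apply(d)/1000).round(4))
E
python3 -m handwheel '[[0,0,-0.05,0,0,8,1],[0,0,-0.03,0,0,8,1],[0,0,0,0,0,7.5,1]]'
python3 go.py 518 -252 240 -9.5 0
```

```text
t: 0.68
tcp_pos: [145.1, -609.0, 258.7]
tool_rot: [3.125, -0.283, 0.002]
force: [0.9, -0.2, -0.7]
gripper_width: 67.6
gripper_force: 0.0
tcp [ 145.1 -609.   258.7] yaw -10.4 F [ 0.95 -0.22 -0.74] q [ 1.24  0.36  0.07  1.51 -0.02  1.27 -0.44] t 0.675
turn(cur tool) [ 0.19 -0.1  -0.86] shift(cur axes) [ 0.3026 -0.4183  0.0178] shift(target axes) [ 0.3089 -0.4136  0.0187]
```

```bash
python3 -m handwheel '[[0.038,-0.052,0,0,0,0,1],[0.038,-0.052,0,0,0,0,1],[0.038,-0.052,0,0,0,0,1],[0.038,-0.052,0,0,0,0,1],[0.038,-0.052,0,0,0,0,1]]' >/dev/null
python3 -m handwheel '[[0.038,-0.052,0,0,0,0,1],[0.038,-0.052,0,0,0,0,1],[0.036,-0.052,0,0,0,0,1],[0,0,0,0,0,0,1]]'
python3 go.py 518 -252 134 -9.5 0
```

```text
t: 1.8
tcp_pos: [507.8, -256.7, 255.9]
tool_rot: [-3.129, 0.266, -0.001]
force: [-0.8, 0.1, -0.0]
gripper_width: 0.5
gripper_force: 0.0
tcp [ 507.8 -256.7  255.9] yaw -9.7 F [-0.8   0.07 -0.05] q [ 0.6   0.26 -0.23  1.65  0.06  1.24 -1.38] t 1.8
turn(cur tool) [-0.09 -0.01 -0.2 ] shift(cur axes) [ 0.0093 -0.0061  0.1219] shift(target axes) [ 0.0093 -0.0063  0.1219]
```

```bash
python3 -m handwheel '[[0.008,0,0.05,0,0,0,1],[0,0,0.05,0,0,0,1],[0,0,0.022,0,0,0,1],[0,0,0,0,0,0,1]]'
python3 -m handwheel '[[0,-0.004,0,0,0,0,1],[0,-0.004,0,0,0,0,1],[0,-0.003,0,0,0,0,1],[0,0,0,0,0,0,1]]'
python3 -c "
from h import *
crop('top',read_camera('top'),310,120,130,100,4,'pics/t2.png')"
```

```text
t: 2.3
tcp_pos: [511.6, -262.7, 132.9]
tool_rot: [-3.128, 0.277, 0.004]
force: [0.8, 0.1, 0.2]
gripper_width: 0.8
gripper_force: 0.0
t: 2.8
tcp_pos: [515.0, -251.5, 134.6]
tool_rot: [3.129, -0.276, 0.001]
force: [-0.2, 0.4, 0.0]
gripper_width: 0.5
gripper_force: 0.0
```

View pics/t2.png

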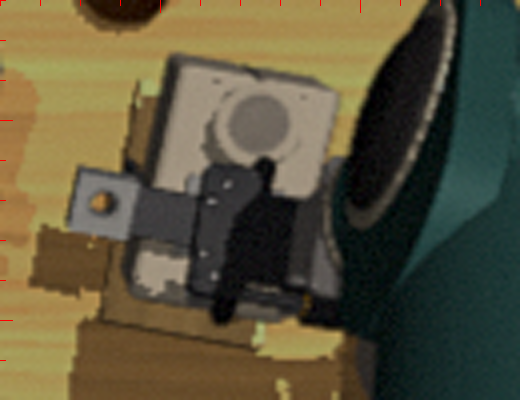

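The gripper is down just to the right of R's bar, whose lower end is still at about (366,199). I'll creep in from here.

```bash
for i in 1; do python3 -m handwheel '[[0,-0.004,0,0,0,0,1],[0,-0.004,0,0,0,0,1],[0,0,0,0,0,0,1]]'|grep -E "tcp|force: \["
python3 -m handwheel '[[0,-0.003,0,0,0,0,1],[0,0,0,0,0,0,1]]'|grep -E "tcp|force: \["
python3 -m handwheel '[[0,-0.002,0,0,0,0,1],[0,0,0,0,0,0,1]]'|grep -E "tcp|force: \["
python3 -m handwheel '[[0,-0.002,0,0,0,0,1],[0,0,0,0,0,0,1]]'|grep -E "tcp|force: \["; done
```

```text
tcp_pos: [516.3, -243.4, 134.1]
force: [-0.1, -0.4, -0.3]
tcp_pos: [516.8, -240.7, 134.2]
force: [0.5, -0.6, 1.1]
tcp_pos: [517.1, -238.8, 134.1]
force: [0.3, -0.5, 0.2]
tcp_pos: [517.4, -236.8, 134.1]
force: [0.5, -0.3, -0.8]
```

```bash
for i in 1; do python3 -m handwheel '[[0,-0.002,0,0,0,0,1],[0,0,0,0,0,0,1]]'|grep -E "tcp|force: \["
python3 -m handwheel '[[0,-0.002,0,0,0,0,1],[0,0,0,0,0,0,1]]'|grep -E "tcp|force: \["
python3 -m handwheel '[[0,-0.001,0,0,0,0,1],[0,0,0,0,0,0,1]]'|grep -E "tcp|force: \["; done
```

```text
tcp_pos: [517.8, -234.8, 134.1]
force: [-0.2, -0.4, 0.0]
tcp_pos: [518.1, -232.8, 134.1]
force: [-0.6, 1.1, 0.1]
tcp_pos: [518.2, -232.0, 134.1]
force: [0.4, -0.3, 0.4]
```

```bash
for i in 1; do python3 -m handwheel '[[0,-0.002,0,0,0,0,1],[0,0,0,0,0,0,1]]'|grep -E "tcp|force: \["
python3 -m handwheel '[[0,-0.002,0,0,0,0,1],[0,0,0,0,0,0,1]]'|grep -E "tcp|force: \["
python3 -m handwheel '[[0,-0.001,0,0,0,0,1],[0,0,0,0,0,0,1]]'|grep -E "tcp|force: \["
python3 -m handwheel '[[0,-0.001,0,0,0,0,1],[0,0,0,0,0,0,1]]'|grep -E "tcp|force: \["; done
```

```text
tcp_pos: [518.7, -229.8, 134.1]
force: [0.2, 0.4, -0.1]
tcp_pos: [519.0, -227.9, 134.1]
force: [0.4, 0.3, 0.6]
tcp_pos: [519.1, -227.1, 134.1]
force: [-0.6, -0.0, 0.3]
tcp_pos: [519.3, -226.1, 134.1]
force: [0.0, -0.7, -0.0]
```

```bash
for i in 1; do python3 -m handwheel '[[0,-0.0015,0,0,0,0,1],[0,0,0,0,0,0,1]]'|grep -E "tcp|force: \["
python3 -m handwheel '[[0,-0.0015,0,0,0,0,1],[0,0,0,0,0,0,1]]'|grep -E "tcp|force: \["
python3 -m handwheel '[[0,-0.001,0,0,0,0,1],[0,0,0,0,0,0,1]]'|grep -E "tcp|force: \["
python3 -m handwheel '[[0,0,0,0,0,0,1]]'|grep -E "tcp|force: \["; done
python3 -c "
from h import *
crop('side',read_camera('side'),270,120,100,80,6,'pics/s2.png')"
```

```text
tcp_pos: [519.6, -224.5, 134.1]
force: [-0.2, -0.1, 0.2]
tcp_pos: [519.9, -223.1, 134.1]
force: [0.1, 0.1, -0.7]
tcp_pos: [520.0, -222.1, 134.1]
force: [-0.7, -0.0, -0.3]
tcp_pos: [520.0, -222.2, 134.1]
force: [0.3, -0.3, 0.8]
```

View pics/s2.png

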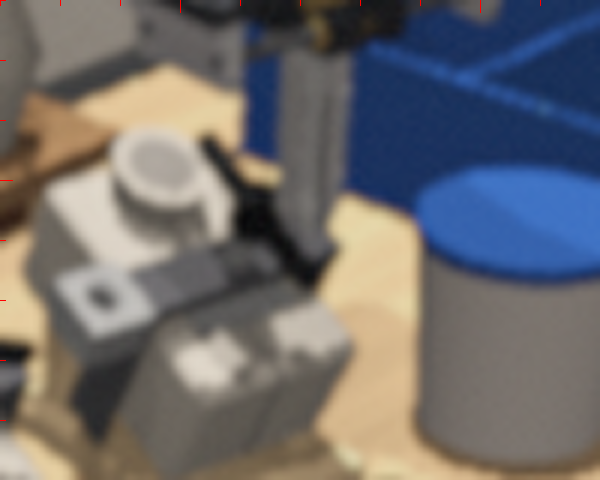

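The finger stands just right of R's bar, with its tip at about (324,160). The bar end at about (322,165) hasn't moved and there's no contact yet, so I'll continue gently.

```bash
python3 -c "
from h import *
p=read_state()['tcp_pos'];print(p,proj('side',p),proj('top',p), proj('side',[514,-215.5,151]))"
for i in 1; do python3 -m handwheel '[[0,-0.0015,0,0,0,0,1],[0,0,0,0,0,0,1]]'|grep -E "tcp|force: \["
python3 -m handwheel '[[0,-0.0015,0,0,0,0,1],[0,0,0,0,0,0,1]]'|grep -E "tcp|force: \["
python3 -m handwheel '[[0,-0.001,0,0,0,0,1],[0,0,0,0,0,0,1]]'|grep -E "tcp|force: \["
python3 -m handwheel '[[0,-0.001,0,0,0,0,1],[0,0,0,0,0,0,1]]'|grep -E "tcp|force: \["; done
```

```text
[ 519.96099516 -222.21462555  134.11322078] [319.91057478 167.01128855] [367.92749473 194.94062391] [320.33007098 163.15501209]
tcp_pos: [520.3, -220.6, 134.1]
force: [0.1, 0.6, 0.9]
tcp_pos: [520.5, -219.1, 134.1]
force: [-0.2, 0.4, -0.0]
tcp_pos: [520.7, -218.2, 134.1]
force: [-1.0, 0.0, 0.4]
tcp_pos: [520.9, -217.2, 134.1]
force: [-0.2, 1.1, 0.1]
```

```bash
python3 - <<'E'
from h import *
p=read_state()['tcp_pos']
def v(n,im,x,y,w,h,s):
    return cv2.resize(im[y:y+h,x:x+w],None,fx=s,fy=s,interpolation=cv2.INTER_CUBIC)[:,:,::-1]
o={n:cv2.imread(f"pics/{n}0.png")[:,:,::-1] for n in("side","top")}
I={n:read_camera(n) for n in o}
a=np.hstack([v('side',o['side'],285,130,65,50,6),v('side',I['side'],285,130,65,50,6)])
b=np.hstack([v('top',o['top'],335,150,65,50,6),v('top',I['top'],335,150,65,50,6)])
cv2.imwrite('pics/c3.png',np.vstack([a,b])); print(p,proj('side',p),proj('top',p))
E
```

```text
[ 520.8934819  -217.18957943  134.1300383 ] [318.5436032  167.46966614] [365.82502737 194.54442447]
```

View pics/c3.png

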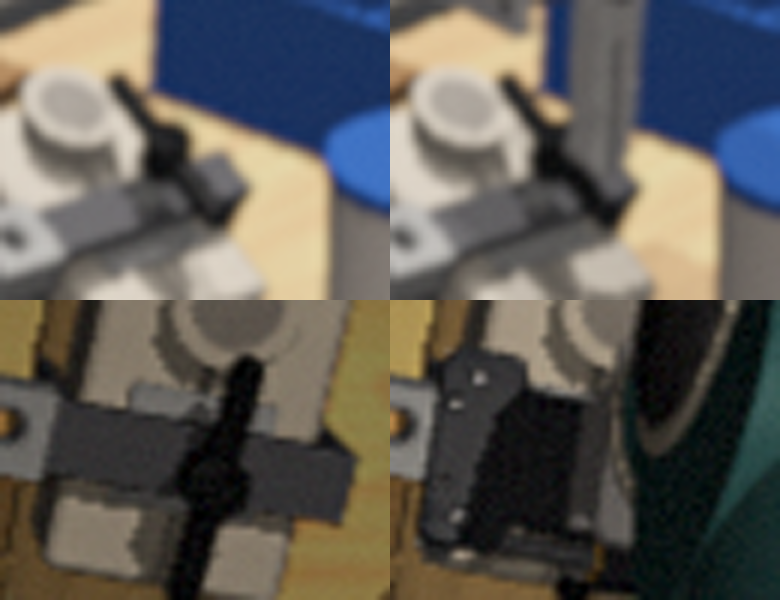

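```bash
python3 - <<'E'
from h import *
p=read_state()['tcp_pos']
for z in (134,150,170,190,210):
  print(z,[proj('side',[p[0],p[1]+d,z]).round(1).tolist() for d in(-12.5,0,12.5)])
g=cv2.cvtColor(read_camera('side'),cv2.COLOR_RGB2HSV)
for r in (140,145,150,155): print(r,[(c,*g[r,c].tolist()) for c in range(308,332,1)])
E
```

```text
134 [[321.3, 166.1], [318.6, 167.5], [315.8, 168.9]]
150 [[321.6, 161.1], [318.9, 162.5], [316.0, 163.9]]
170 [[322.0, 154.8], [319.2, 156.2], [316.4, 157.6]]
190 [[322.4, 148.4], [319.6, 149.8], [316.7, 151.1]]
210 [[322.8, 141.9], [320.0, 143.2], [317.1, 144.6]]
140 [(308, 18, 80, 223), (309, 17, 78, 192), (310, 8, 45, 129), (311, 118, 99, 93), (312, 110, 192, 93), (313, 110, 189, 93), (314, 113, 109, 94), (315, 120, 28, 92), (316, 6, 13, 96), (317, 10, 16, 98), (318, 18, 13, 100), (319, 12, 12, 104), (320, 12, 12, 107), (321, 18, 13, 100), (322, 15, 11, 89), (323, 12, 14, 93), (324, 10, 15, 104), (325, 160, 8, 99), (326, 116, 54, 95), (327, 111, 147, 92), (328, 110, 186, 93), (329, 110, 190, 94), (330, 110, 180, 95), (331, 110, 192, 93)]
145 [(308, 15, 85, 126), (309, 13, 66, 127), (310, 2, 38, 120), (311, 150, 28, 99), (312, 122, 71, 94), (313, 114, 116, 92), (314, 112, 98, 94), (315, 117, 30, 95), (316, 15, 11, 95), (317, 13, 18, 98), (318, 13, 18, 101), (319, 18, 12, 106), (320, 15, 14, 108), (321, 18, 13, 99), (322, 12, 15, 87), (323, 6, 13, 95), (324, 6, 13, 102), (325, 124, 
[... 382 characters left out ...]
101), (321, 23, 11, 91), (322, 8, 12, 87), (323, 8, 11, 96), (324, 170, 8, 100), (325, 118, 32, 95), (326, 113, 100, 94), (327, 112, 163, 94), (328, 110, 185, 98), (329, 110, 191, 96), (330, 110, 195, 94), (331, 110, 180, 95)]
155 [(308, 17, 39, 117), (309, 17, 42, 55), (310, 150, 26, 20), (311, 110, 51, 15), (312, 135, 28, 18), (313, 90, 10, 25), (314, 15, 9, 54), (315, 15, 13, 78), (316, 12, 14, 91), (317, 6, 13, 99), (318, 10, 14, 107), (319, 17, 16, 113), (320, 12, 12, 109), (321, 12, 13, 95), (322, 8, 11, 90), (323, 16, 33, 115), (324, 20, 63, 163), (325, 21, 73, 207), (326, 21, 71, 225), (327, 22, 71, 230), (328, 22, 71, 229), (329, 21, 73, 227), (330, 21, 75, 221), (331, 21, 77, 211)]
```

```bash
for i in 1 2 3; do :; done
python3 -m handwheel '[[0,-0.0015,0,0,0,0,1],[0,0,0,0,0,0,1]]'|grep -E "tcp|force: \["
python3 -m handwheel '[[0,-0.0015,0,0,0,0,1],[0,0,0,0,0,0,1]]'|grep -E "tcp|force: \["
python3 -m handwheel '[[0,-0.0015,0,0,0,0,1],[0,0,0,0,0,0,1]]'|grep -E "tcp|force: \["
python3 -c "
from h import *
for n in C: print(n,ray(n,(280,200))[0])
s=read_state();print(s['force'],s['wrist_torque'],s['joint_efforts'])"
```

```text
tcp_pos: [521.2, -215.6, 134.1]
force: [-0.2, -0.1, -0.2]
tcp_pos: [521.4, -214.2, 134.1]
force: [-0.1, -0.0, 0.7]
tcp_pos: [521.7, -212.7, 134.1]
force: [0.4, 0.1, -0.4]
side [-229.87787583  733.64018552  751.50215588]
top [ 346.77533785   22.38620117 1136.15012374]
[ 0.39059762  0.05568971 -0.43341149] [0.01523258 0.03741466 0.02058524] [-7.27700978e-02 -7.58500385e+01 -3.21744360e+00 -3.94960606e+01
 -4.69199294e-03 -7.38853519e-02 -4.92605078e-02]
```

```bash
python3 - <<'E'
from h import *
o=cv2.imread("pics/side0.png",0); n=cv2.cvtColor(read_camera('side'),cv2.COLOR_RGB2GRAY)
for nm,g in(('old',o),('new',n)):
  print(nm,'cols 302..331'); 
  for r in range(142,174): print(r,' '.join('%3d'%v for v in g[r,302:332]))
p=read_state()['tcp_pos'];print(proj('side',p))
E
```

```text
old cols 302..331
142 186 154 129 134 167 192 195 169 116  64  47  44  46  47  47  48  47  46  48  49  46  48  47  46  47  46  44  49  49  47
143 170 114  70  79 127 169 182 160 108  61  43  46  45  48  49  49  48  48  45  47  46  48  47  48  49  47  46  49  46  48
144 170 110  54  49  86 130 152 135  95  63  49  45  45  46  47  46  48  47  48  47  48  46  49  50  46  48  47  46  47  49
145 177 135  73  41  54  86 108 114 107  90  72  57  49  50  47  43  46  49  47  46  46  46  49  49  47  46  48  47  47  49
146 182 157 108  58  42  55  80 114 139 137 122 100  82  70  60  48  47  45  46  47  48  48  47  47  46  47  46  49  46  46
147 184 179 152 103  55  47  69 113 150 167 167 150 133 120 100  78  65  58  52  49  44  44  45  49  45  46  46  46  47  46
148 187 195 186 151  96  50  52  87 133 170 184 178 172 166 151 133 110  90  73  59  48  46  47  48  46  48  49  48  48  46
149 191 204 205 186 138  76  42  54  96 140 162 167 170 178 181 176 161 141 123 100  79  65  57  49  46  46  47  49  45  47
150 197 207 211 203 171 116  61  41  56  84 104 113 128 153 178 194 192 184 174 155 132 10
[... 6199 characters left out ...]
  81  71  72  99 151 192 206 209 208 208 207 206 205
169  78  73  65  63  60  62  69  73  77  83  87  87  88  88  90  91  93  92  93  99 127 166 196 207 208 206 205 204 204 205
170  62  61  62  67  73  76  81  86  88  88  89  90  92  88  92  96 102 111 120 132 154 177 195 202 202 199 198 199 202 204
171  67  73  76  81  85  89  89  91  88  89  89  90  96 100 111 122 131 148 159 166 178 186 190 193 193 190 190 193 197 200
172  81  84  88  88  89  89  90  89  88  88  87  93 105 125 148 160 166 176 183 184 187 188 188 185 185 184 186 188 191 194
173  88  89  89  91  93  91  87  86  86  87  91  96 114 148 175 184 186 187 189 189 189 188 186 185 183 185 186 187 189 190
[317.34860163 167.8903202 ]
```

```bash
python3 -m handwheel '[[-0.03,0.04,0,0,0,0,1],[-0.03,0,0,0,0,0,1],[-0.04,0,0,0,0,0,1],[0,0,0,0,0,0,1]]'|grep -E "tcp|force: \["
python3 - <<'E'
from h import *
p=read_state()['tcp_pos']
def v(im,x,y,w,h,s): return cv2.resize(im[y:y+h,x:x+w],None,fx=s,fy=s,interpolation=cv2.INTER_CUBIC)[:,:,::-1].copy()
I={n:read_camera(n) for n in C}
V=[]
for n in C:
    q=proj(n,p); x,y=int(q[0])-40,int(q[1])-60
    x=min(max(x,0),480);k=v(I[n],x,y,80,100,5); u=((q-[x,y])*5+2).astype(int); cv2.circle(k,tuple(u.tolist()),3,(0,0,255),1); V.append(k); print(n,q,x,y)
cv2.imwrite('pics/c4.png',np.hstack(V)); print(p)
E
```

```text
tcp_pos: [414.2, -234.8, 134.3]
force: [0.2, 0.8, 0.3]
side [352.34160207 177.73311059] 312 117
top [374.65320312 239.21714866] 334 179
[ 414.18844787 -234.78015213  134.34376133]
```

View pics/c4.png

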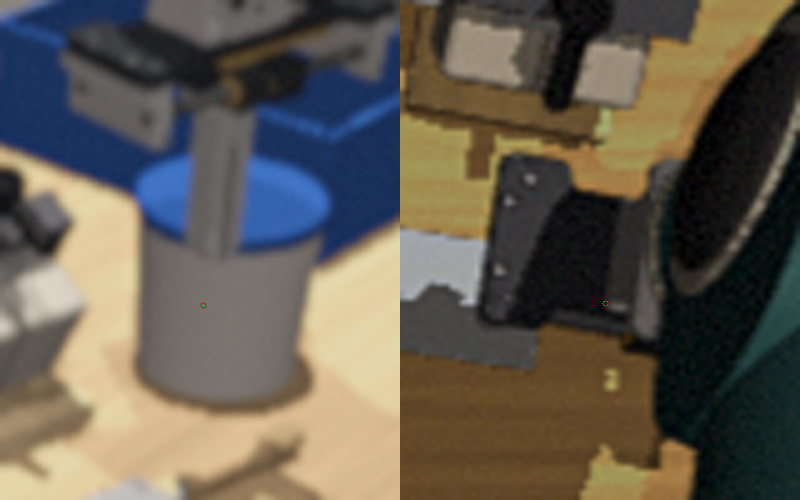

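```bash
python3 - <<'E'
from h import *
s=read_state();p=s['tcp_pos'];M=R.from_rotvec(s['tool_rot']).as_matrix();print(p,M.round(3).tolist(),s['gripper_width'])
h=cv2.cvtColor(read_camera('side'),cv2.COLOR_RGB2HSV); 
for r in range(146,182,2): print(r,' '.join('%d/%d'%(h[r,c,1],h[r,c,2]) for c in range(345,367)))
for d in (0,20,40,60): print(d,[proj('side',p-M[:,2]*d+M[:,0]*a+M[:,1]*b).round(1).tolist() for a,b in((0,0),(8,12.5),(8,-12.5),(-8,12.5),(-8,-12.5))])
E
```

```text
[ 416.61079553 -234.91298726  134.56032287] [[0.984, -0.176, 0.001], [-0.176, -0.984, -0.0], [0.001, 0.0, -1.0]] 0.07934503863351597
146 158/92 184/93 189/93 154/93 75/92 9/89 18/97 13/98 13/99 15/102 12/104 13/100 11/92 16/96 15/103 5/98 60/94 138/94 184/94 182/94 181/93 191/91
148 183/117 185/127 182/139 158/142 96/125 25/103 13/98 16/97 13/100 12/105 14/106 13/99 14/88 19/96 15/104 39/117 117/139 172/150 181/148 189/135 189/123 182/115
150 175/187 173/192 172/194 158/187 112/155 38/114 13/97 18/99 13/100 17/106 12/105 10/98 17/90 19/96 14/107 87/144 148/181 168/194 174/195 174/192 174/189 175/185
152 171/197 175/197 173/197 158/187 105/151 24/106 18/98 18/98 15/101 15/104 12/104 13/98 17/90 18/98 21/111 98/146 152/176 173/187 174/189 172/193 174/194 169/196
154 170/197 173/197 173/193 150/177 92/138 18/102 18/97 16/98 13/100 15/104 10/101 16/93 17/92 16/98 35/116 113/147 162/167 174/174 176/175 175/176 174/180 175/184
156 175/187 175/186 172/178 138/159 74/124 5/96 21/98 15/100 13/101 12/104 15/101 17/92 16/95 15/104 42/122 123/154 166/171 177/174 178/173 177/173 176/174 174/174
1
[... 1547 characters left out ...]
 27/123 27/123 29/124 25/122 27/122 27/122 27/121
178 29/113 27/112 26/116 26/116 28/119 28/119 28/120 28/119 29/122 27/122 27/122 29/124 25/123 29/124 27/123 29/123 29/123 25/122 27/123 25/121 27/121 26/120
180 25/111 27/114 27/114 29/116 28/117 28/119 28/120 27/121 27/122 25/122 27/122 27/122 27/123 27/124 27/124 27/123 29/124 27/123 27/122 25/122 28/120 26/119
0 [[351.7, 177.4], [353.0, 175.0], [346.4, 177.5], [357.0, 177.2], [350.4, 179.7]]
20 [[352.3, 170.9], [353.6, 168.6], [347.0, 171.1], [357.7, 170.8], [351.0, 173.3]]
40 [[353.0, 164.4], [354.3, 162.2], [347.6, 164.5], [358.4, 164.3], [351.6, 166.7]]
60 [[353.6, 157.8], [354.9, 155.6], [348.2, 157.9], [359.1, 157.7], [352.3, 160.1]]
```

The side view puts the finger tips at about (357,167), while the reported TCP projects to (352,178). So the real tips end about 30 mm above the reported TCP, which means I passed over the bar without touching it. I'll go back beside R's bar and lower carefully.

```bash
python3 -m handwheel '[[-0.0,0.03,0,0,0,0,1],[0.05,0,0,0,0,0,1],[0.05,0,0,0,0,0,1],[0,0,0,0,0,0,1]]'|grep -E "tcp|force: \["
python3 -m handwheel '[[0,0,0.01,0,0,0,1],[0,0,0.01,0,0,0,1],[0,0,0.006,0,0,0,1],[0,0,0,0,0,0,1]]'|grep -E "tcp|force: \["
python3 - <<'E'
from h import *
s=read_state();p=s['tcp_pos'];print(proj('side',p),proj('side',p+[0,0,30]))
n=cv2.cvtColor(read_camera('side'),cv2.COLOR_RGB2GRAY)
for r in range(152,178,1): print(r,' '.join('%3d'%v for v in n[r,308:342]))
E
```

```text
tcp_pos: [512.6, -281.2, 133.1]
force: [-1.5, 0.3, -0.0]
tcp_pos: [508.9, -281.7, 107.8]
force: [-0.5, -0.1, -0.5]
[335.10290631 169.61826213] [335.81057642 160.54630186]
152 142  75  39  37  34  31  30  54 116 173 202 210 210 208 200 189 180 169 150 132 121  99  77  76  87  92  95  98 104 102  92  88  96 101
153 158  91  40  35  38  32  27  38  92 158 196 207 207 205 204 202 200 196 188 181 175 155 130 108  95  94  95  96 100 100  93  88  95 103
154 153  82  32  30  29  29  23  36  90 155 189 196 192 187 188 196 204 206 206 206 203 194 176 147 112  96  94  95  99  99  92  88  97 105
155 128  63  19  18  22  21  19  36  91 148 169 167 158 150 156 180 201 210 211 212 211 208 200 170 127 100  95  97 103 103  90  90 101 108
156 108  43  15   8  12  17  20  31  78 121 133 127 117 112 122 158 193 209 212 211 211 211 205 178 132 100  95 101 109 104  93  93 102 109
157 102  42  16  13  15  16  20  24  53  85  97  99  99  97 101 132 177 201 209 211 211 213 208 184 143 106  95 102 109 105  92  93 101 104
158 101  50  18  12  13  14  17  20  36  55  74  88  94  96  95 112 148 184 202 211 213 2
[... 2010 characters left out ...]

173 111 109 106 104 103 106 118 147 175 184 185 188 189 189 190 187 184 180 179 181 185 189 189 190 190 190 191 192 193 193 186 150 107  92
174 115 109 107 105 112 120 128 151 174 185 185 185 186 188 189 182 170 160 157 167 180 188 189 189 190 191 191 191 192 193 182 148 105  93
175 138 125 121 116 119 127 131 137 152 162 163 164 168 178 179 165 142 124 124 139 164 182 190 190 190 190 191 191 191 190 177 142 103  94
176 168 147 133 126 121 126 131 129 127 127 124 126 140 154 155 138 113 100 101 117 145 174 187 190 190 188 189 189 189 187 173 137 101  94
177 194 171 147 133 125 123 127 131 125 113 104 106 117 127 126 114 102  99 101 110 133 164 183 188 189 188 188 188 188 186 170 134  99  93
```

```bash
python3 -m handwheel '[[0.0,-0.02,0.006,0,0,0,1],[0.0,-0.015,0,0,0,0,1],[0,0,0,0,0,0,1]]'|grep -E "tcp|force: \["
python3 -m handwheel '[[0,-0.003,0,0,0,0,1],[0,0,0,0,0,0,1]]'|grep -E "tcp|force: \["
python3 -m handwheel '[[0,-0.002,0,0,0,0,1],[0,0,0,0,0,0,1]]'|grep -E "tcp|force: \["
python3 -m handwheel '[[0,-0.0015,0,0,0,0,1],[0,0,0,0,0,0,1]]'|grep -E "tcp|force: \["
python3 -m handwheel '[[0,-0.0015,0,0,0,0,1],[0,0,0,0,0,0,1]]'|grep -E "tcp|force: \["
```

```text
tcp_pos: [516.1, -245.4, 102.3]
force: [-0.1, -0.4, -0.0]
tcp_pos: [516.0, -244.5, 102.2]
force: [-0.7, 0.3, -0.1]
tcp_pos: [516.4, -242.4, 102.1]
force: [0.6, -0.3, -0.2]
tcp_pos: [516.7, -240.8, 102.1]
force: [0.7, -0.4, -0.1]
tcp_pos: [517.0, -239.3, 102.1]
force: [-0.3, -0.3, 1.1]
```

```bash
python3 -m handwheel '[[0,-0.0015,0,0,0,0,1],[0,0,0,0,0,0,1]]'|grep -E "tcp|force: \["
python3 -m handwheel '[[0,-0.0015,0,0,0,0,1],[0,0,0,0,0,0,1]]'|grep -E "tcp|force: \["
python3 -m handwheel '[[0,-0.001,0,0,0,0,1],[0,0,0,0,0,0,1]]'|grep -E "tcp|force: \["
python3 -m handwheel '[[0,-0.001,0,0,0,0,1],[0,0,0,0,0,0,1]]'|grep -E "tcp|force: \["
```

```text
tcp_pos: [517.2, -237.8, 102.1]
force: [0.5, -0.7, 0.3]
tcp_pos: [517.5, -236.3, 102.1]
force: [0.2, -0.3, 0.2]
tcp_pos: [517.6, -235.4, 102.1]
force: [0.2, -0.4, 0.2]
tcp_pos: [517.8, -234.7, 102.1]
force: [-0.2, -0.9, -0.2]
```

```bash
python3 -m handwheel '[[0,-0.001,0,0,0,0,1],[0,0,0,0,0,0,1]]'|grep -E "tcp|force: \["
python3 -m handwheel '[[0,-0.001,0,0,0,0,1],[0,0,0,0,0,0,1]]'|grep -E "tcp|force: \["
python3 -m handwheel '[[0,-0.001,0,0,0,0,1],[0,0,0,0,0,0,1]]'|grep -E "tcp|force: \["
```

```text
tcp_pos: [517.8, -234.5, 102.2]
force: [-0.7, -5.9, -0.8]
tcp_pos: [517.8, -234.3, 102.2]
force: [-0.6, -10.3, -1.4]
tcp_pos: [517.8, -234.3, 102.2]
force: [-0.4, -14.9, -2.5]
```

R is tight: the force ramps at 5 N/mm to 15 N with no movement. I'll retreat and go to M, approaching from the front.

```bash
python3 -m handwheel '[[0,0.012,0,0,0,0,1],[0,0,-0.06,0,0,0,1],[0,0,-0.04,0,0,0,1],[0,0,0,0,0,0,1]]'|grep -E "tcp|force: \["
python3 go.py 516 -27 200 -9.5 0
```

```text
tcp_pos: [517.6, -244.0, 205.1]
force: [-0.9, -1.2, -1.0]
tcp [ 517.6 -244.   205.1] yaw -10.1 F [-0.88 -1.2  -0.97] q [ 0.57  0.3  -0.23  1.71  0.08  1.13 -1.43] t 13.925
turn(cur tool) [ 0.06 -0.27 -0.61] shift(cur axes) [-0.0397 -0.2134  0.0047] shift(target axes) [-0.0374 -0.2138  0.0051]
```

```bash
python3 -m handwheel '[[-0.01,-0.054,0,0,0,0,1],[-0.01,-0.053,0,0,0,0,1],[-0.01,-0.053,0,0,0,0,1],[-0.009,-0.053,0,0,0,0,1],[0,0,0,0,0,0,1]]' >/dev/null
python3 -m handwheel '[[0,0,0.05,0,0,0,1],[0,0,0.03,0,0,0,1],[0,0,0.02,0,0,0,1],[0,0,0,0,0,0,1]]'|grep -E "tcp|force: \["
python3 go.py 530 -37 102 -9.5 0
```

```text
tcp_pos: [513.9, -27.4, 100.4]
force: [0.0, 1.2, 0.6]
tcp [513.9 -27.4 100.4] yaw -10.1 F [0.   1.16 0.55] q [ 0.28  0.34 -0.34  1.95  0.14  0.89 -1.88] t 15.05
turn(cur tool) [ 0.    0.21 -0.64] shift(cur axes) [ 0.0176  0.0067 -0.0016] shift(target axes) [ 0.0175  0.0069 -0.0016]
```

```bash
python3 -m handwheel '[[0.007,0.0035,0,0,0,0,1],[0.004,0.002,0,0,0,0,1],[0,0,0,0,0,0,1]]'|grep -E "tcp|force: \["
python3 -m handwheel '[[0.0015,0.0008,0,0,0,0,1],[0,0,0,0,0,0,1]]'|grep -E "tcp|force: \["
python3 -m handwheel '[[0.0015,0.0008,0,0,0,0,1],[0,0,0,0,0,0,1]]'|grep -E "tcp|force: \["
python3 -m handwheel '[[0.001,0.0005,0,0,0,0,1],[0,0,0,0,0,0,1]]'|grep -E "tcp|force: \["
python3 -m handwheel '[[0.001,0.0005,0,0,0,0,1],[0,0,0,0,0,0,1]]'|grep -E "tcp|force: \["
python3 -m handwheel '[[0.001,0.0005,0,0,0,0,1],[0,0,0,0,0,0,1]]'|grep -E "tcp|force: \["
```

```text
tcp_pos: [525.6, -34.6, 102.6]
force: [0.2, 0.4, 0.6]
tcp_pos: [526.5, -35.3, 102.3]
force: [0.7, -0.2, -0.7]
tcp_pos: [527.8, -36.3, 102.2]
force: [-0.2, 0.1, -0.6]
tcp_pos: [528.7, -37.0, 102.1]
force: [0.5, -0.2, -0.3]
tcp_pos: [529.3, -37.4, 102.1]
force: [-1.8, 1.2, 1.8]
tcp_pos: [530.2, -38.3, 102.1]
force: [-4.1, 0.3, 2.4]
```

```bash
python3 -m handwheel '[[0.001,0.0005,0,0,0,0,1],[0,0,0,0,0,0,1]]'|grep -E "tcp|force: \["
python3 -m handwheel '[[0.001,0.0005,0,0,0,0,1],[0,0,0,0,0,0,1]]'|grep -E "tcp|force: \["
python3 -m handwheel '[[0.001,0.0005,0,0,0,0,1],[0,0,0,0,0,0,1]]'|grep -E "tcp|force: \["
```

```text
tcp_pos: [531.2, -39.1, 102.1]
force: [-3.6, 0.2, 2.3]
tcp_pos: [532.1, -39.7, 102.1]
force: [-4.9, 0.3, 2.8]
tcp_pos: [533.1, -40.4, 102.1]
force: [-3.6, 0.2, 2.6]
```

M gives at a steady 4–5 N while its bar moves, so M is the loose one. I'll swing it further.

```bash
python3 -m handwheel '[[0.002,0.0006,-0.0007,0,0,0,1],[0.002,0.0006,-0.0007,0,0,0,1],[0.002,0.0005,-0.0007,0,0,0,1],[0.002,0.0005,-0.0007,0,0,0,1]]'|grep -E "tcp|force: \["
python3 -m handwheel '[[0.002,0.0004,-0.0007,0,0,0,1],[0.002,0.0004,-0.0007,0,0,0,1],[0.002,0.0003,-0.0007,0,0,0,1],[0.002,0.0003,-0.0007,0,0,0,1]]'|grep -E "tcp|force: \["
python3 -m handwheel '[[0.002,0.0002,-0.0007,0,0,0,1],[0.002,0.0002,-0.0007,0,0,0,1],[0.002,0.0,-0.0007,0,0,0,1],[0,0,0,0,0,0,1]]'|grep -E "tcp|force: \["
```

```text
tcp_pos: [540.4, -44.3, 104.9]
force: [-6.4, -2.2, 4.3]
tcp_pos: [547.9, -46.9, 107.7]
force: [-8.3, -0.8, 3.5]
tcp_pos: [553.6, -48.4, 109.7]
force: [-7.2, -1.0, 4.8]
```

```bash
python3 -m handwheel '[[-0.02,-0.005,0,0,0,0,1],[-0.01,0,-0.05,0,0,-10,1],[0,0,-0.06,0,0,-10,1],[0,0,0,0,0,-10,1],[0,0,0,0,0,-10,0.36]]'>/dev/null
python3 -m handwheel '[[0,0,0,0,0,-10,0.36],[0,0,0,0,0,-10,0.36],[0,0,0,0,0,-10,0.36],[0,0,0,0,0,-10,0.36],[0,0,0,0,0,-10,0.36]]'>/dev/null
python3 - <<'E'
from h import *
np.set_printoptions(precision=1,suppress=True)
it=read_camera('top');s=read_camera('side')
def m(im):
    h=cv2.cvtColor(im,cv2.COLOR_RGB2HSV).astype(int); return ((h[...,0]<8)|(h[...,0]>172))&(h[...,1]>130)&(h[...,2]>50)
for nm,im,(x,y,w,hh) in(('top',it,(95,160,45,40)),('side',s,(115,240,35,45))):
    k=np.zeros(im.shape[:2],bool);k[y:y+hh,x:x+w]=m(im)[y:y+hh,x:x+w]
    for r in range(y,y+hh):
        c=np.where(k[r])[0]
        if len(c): print(nm,r,c.min(),c.max())
for z in(80,142): print(z,plane('top',(114.4,179.5),z),plane('top',(109.6,212.8),z))
def v(im,x,y,w,h,sc): return cv2.resize(im[y:y+h,x:x+w],None,fx=sc,fy=sc,interpolation=cv2.INTER_CUBIC)[:,:,::-1].copy()
a=np.hstack([v(it,90,155,60,85,5),v(s,105,235,80,85,5)])
cv2.imwrite('pics/c5.png',a)
cv2.imwrite('pics/c6.png',np.hstack([v(it,230,130,90,75,4),v(s,210,150,90,75,4)]))
E
python3 go.py 547 373 150 -9.8 0 -90
```

```text
top 176 113 117
top 177 112 118
top 178 111 120
top 179 111 122
top 180 111 119
top 181 111 119
top 182 111 118
top 183 112 117
top 184 114 115
top 186 117 117
side 249 127 131
side 250 126 132
side 251 125 132
side 252 125 133
side 253 125 133
side 254 125 133
side 255 125 133
side 256 126 133
side 257 126 133
side 258 126 134
side 259 126 134
side 260 127 134
side 261 127 134
side 262 127 135
side 263 127 135
side 264 127 135
side 265 127 136
side 266 127 136
side 267 127 136
side 268 128 136
side 269 128 136
side 270 128 136
side 271 129 135
side 272 130 134
80 [564.8 399.   80. ] [481.2 405.9  80. ]
142 [552.  376.9 142. ] [473.3 383.4 142. ]
tcp [525.9 -38.  220. ] yaw 80.0 F [-0.69  0.66  1.23] q [ 0.51  0.24 -0.58  1.79  0.15  1.15 -0.29] t 20.275
turn(cur tool) [ 0.06 -0.02 -0.15] shift(cur axes) [ 0.4084 -0.0503  0.0701] shift(target axes) [ 0.4086 -0.0492  0.07  ]
```

View pics/c5.png

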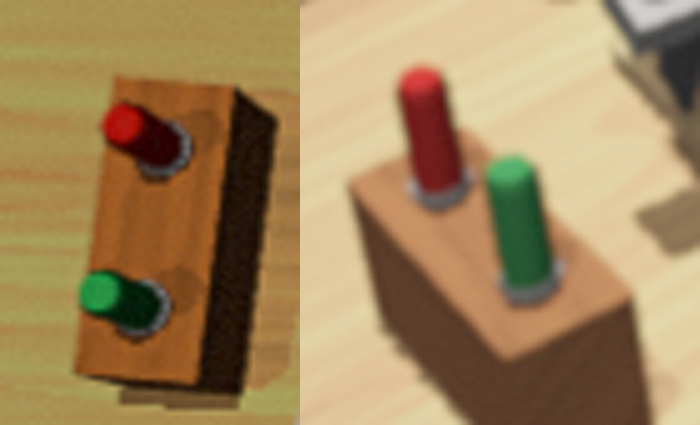

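The red pin stands at the far end of the rack. Its top is at about (114.8,180.4) in the top view and (129.4,251) in the side view. Green is at the near end and stays put. I'll work out the pin's axis and check numerically how far M's bar turned.

```bash
python3 - <<'E'
from h import *
np.set_printoptions(precision=1,suppress=True)
print('top',tri((129.4,251.5),(114.8,180.4)), plane('top',(114.8,180.4),142), 'collar',plane('top',(122,185.2),83),plane('side',(105+139/5,235+188/5),83))
o=cv2.imread('pics/top0.png');n=read_camera('top')[:,:,::-1]
for im in(o,n):
    g=im.max(2)<38; k=np.zeros_like(g);k[150:196,262:310]=g[150:196,262:310]
    N,l,st,c=cv2.connectedComponentsWithStats(k.astype(np.uint8)); i=1+np.argmax(st[1:,4])
    y,x=np.where(l==i); u,s,vt=np.linalg.svd(np.c_[x-x.mean(),y-y.mean()],full_matrices=False); print(st[i],c[i],np.degrees(np.arctan2(*vt[0][::-1])))
E
python3 go.py 551 375 150 -9.8 0 -90
```

```text
top (array([550.9, 377.4, 138.8]), np.float64(1.0431682072620139)) [549.9 375.8 142. ] collar [549.9 378.6  83. ] [549.8 380.4  83. ]
[262 153  39  34 390] [279.1 170.4] 34.298350805787344
[262 150  19  46 194] [274.2 175.7] 79.50273638174548
tcp [525.8 -38.  219.9] yaw 79.7 F [-0.51 -0.16  0.85] q [ 0.51  0.24 -0.58  1.79  0.15  1.15 -0.3 ] t 20.325
turn(cur tool) [ 0.04 -0.02 -0.48] shift(cur axes) [ 0.4109 -0.049   0.07  ] shift(target axes) [ 0.4113 -0.0455  0.0699]
```

```bash
python3 -m handwheel '[[0.059,-0.007,0,0,0,0,0.36],[0.059,-0.007,0,0,0,0,0.36],[0.059,-0.007,0,0,0,0,0.36],[0.059,-0.007,0,0,0,0,0.36],[0.059,-0.007,0,0,0,0,0.36]]'>/dev/null
python3 -m handwheel '[[0.059,-0.007,0.03,0,0,0,0.36],[0.058,-0.006,0.03,0,0,0,0.36],[0,0,0,0,0,0,0.36],[0,0,0,0,0,0,0.36]]'
python3 - <<'E'
from h import *
o=cv2.imread('pics/top0.png');n=read_camera('top')[:,:,::-1]
for im in(o,n):
    g=im.max(2)<38; k=np.zeros_like(g);k[145:196,262:310]=g[145:196,262:310]
    N,l,st,c=cv2.connectedComponentsWithStats(k.astype(np.uint8)); i=1+np.argmax(st[1:,4])
    y,x=np.where(l==i); u,s,vt=np.linalg.svd(np.c_[x-x.mean(),y-y.mean()],full_matrices=False); print(st[i],c[i],np.degrees(np.arctan2(*vt[0][::-1])))
h=cv2.cvtColor(read_camera('side'),cv2.COLOR_RGB2HSV)
g=read_camera('side')
cv2.imwrite('pics/s9.png',g[:,:,::-1])
p=read_state()['tcp_pos'];print(p,proj('side',p),proj('side',p+[0,0,35]),proj('top',p+[0,0,35]))
r0,c0=map(int,proj('side',p+[0,0,35])[::-1])
for r in range(r0-16,r0+24,2): print(r,' '.join('%d/%d'%(h[r,c,1],h[r,c,2]) for c in range(c0-20,c0+20,2)))
E
python3 go.py 550 377 150 -9.8 0 -90
```

```text
t: 21.45
tcp_pos: [550.3, 369.6, 163.1]
tool_rot: [2.411, 2.014, -0.0]
force: [-0.3, -0.4, -0.0]
gripper_width: 60.2
gripper_force: 0.0
[262 153  39  34 390] [279.14615385 170.35897436] 34.298350805787344
[262 167  43  12 318] [284.6572327  172.44339623] -4.0187450742383986
[550.99935343 368.57168333 164.02425663] [131.36356069 240.26801737] [128.69905771 226.66164956] [109.13465366 174.68797811]
210 115/180 113/185 112/187 111/184 76/144 10/100 14/110 13/95 16/82 16/98 15/104 12/105 12/104 10/105 32/96 121/84 127/86 27/75 104/88 101/93
212 111/188 113/188 114/186 113/187 95/164 21/86 19/55 6/40 7/39 14/88 12/104 12/105 15/105 10/104 28/102 103/92 113/97 67/88 87/88 100/94
214 112/187 111/188 113/188 113/188 100/173 35/101 0/27 11/23 0/32 13/80 14/106 15/105 12/104 10/105 21/107 86/104 106/106 88/96 80/86 104/93
216 113/188 114/186 113/185 114/183 107/167 40/109 6/43 21/24 11/24 14/73 12/104 10/105 15/105 14/106 20/104 78/102 109/103 94/106 42/84 108/92
218 113/185 116/180 119/163 124/136 115/111 28/100 4/57 11/24 36/21 13/60 15/100 12/106 15/104 12/105 17/105 45/103 48/121 67/145 5/
[... 1711 characters left out ...]
7 75/227 76/227 78/227 78/227 75/227
244 77/226 78/226 76/226 73/227 72/227 73/226 77/226 79/227 78/227 78/227 76/227 78/227 75/227 76/227 76/227 78/227 79/227 75/227 73/227 70/227
246 77/226 74/227 73/226 74/226 78/226 78/226 76/227 78/227 76/227 76/227 77/224 78/225 76/228 79/227 79/227 76/227 72/227 69/228 71/227 72/227
248 73/226 74/226 77/226 79/226 78/227 76/226 76/226 76/227 77/224 90/203 114/175 112/178 94/200 79/224 74/228 70/228 71/227 73/227 73/227 70/227
tcp [551.  368.6 164. ] yaw 79.7 F [ 0.03  0.68 -0.48] q [-0.18  0.58 -0.67  1.51  0.37  1.18 -1.09] t 21.6
turn(cur tool) [ 0.08 -0.02 -0.48] shift(cur axes) [ 0.0081 -0.0025  0.014 ] shift(target axes) [ 0.0081 -0.0024  0.014 ]
```

```bash
python3 - <<'E'
from h import *
s=read_state();p=s['tcp_pos'];M=R.from_rotvec(s['tool_rot']).as_matrix()
print(M.round(2).tolist())
for d in(0,10,20,30,40): print(d,[proj('side',p-M[:,2]*d+M[:,0]*a+M[:,1]*b).round(1).tolist() for b in(-30.1,-42.6,30.1,42.6) for a in(-8,8)])
E
```

```text
[[0.18, 0.98, 0.0], [0.98, -0.18, 0.0], [0.0, 0.0, -1.0]]
0 [[140.3, 245.9], [133.0, 248.6], [142.6, 248.9], [135.2, 251.6], [129.8, 232.3], [122.7, 234.8], [127.8, 229.7], [120.7, 232.1]]
10 [[139.6, 242.1], [132.2, 244.7], [141.9, 245.0], [134.5, 247.7], [129.1, 228.6], [121.9, 231.0], [127.0, 225.9], [119.9, 228.3]]
20 [[138.9, 238.2], [131.4, 240.8], [141.2, 241.1], [133.7, 243.8], [128.4, 224.7], [121.1, 227.2], [126.3, 222.1], [119.1, 224.5]]
30 [[138.2, 234.2], [130.7, 236.8], [140.5, 237.1], [132.9, 239.8], [127.6, 220.9], [120.3, 223.3], [125.5, 218.3], [118.3, 220.6]]
40 [[137.4, 230.2], [129.9, 232.8], [139.7, 233.1], [132.1, 235.7], [126.9, 217.0], [119.5, 219.4], [124.8, 214.4], [117.5, 216.7]]
```

```bash
python3 -m handwheel '[[0.009,-0.001,0.02,0,0,-0.4,0.36],[0,0,0.02,0,0,0,0.36],[0,0,0.02,0,0,0,0.36],[0,0,0,0,0,0,0.36]]'|grep -E "tcp|force: \["
python3 -m handwheel '[[0,0,0.012,0,0,0,0.36],[0,0,0.01,0,0,0,0.36],[0,0,0,0,0,0,0.36]]'|grep -E "tcp|force: \["
python3 -m handwheel '[[0,0,0.01,0,0,0,0.36],[0,0,0.008,0,0,0,0.36],[0,0,0,0,0,0,0.36]]'|grep -E "tcp|force: \["
```

```text
tcp_pos: [549.8, 377.9, 100.8]
force: [0.1, 0.4, 0.5]
tcp_pos: [550.3, 378.5, 80.3]
force: [-0.2, -0.6, 0.7]
tcp_pos: [550.3, 378.6, 62.3]
force: [-0.2, -0.5, -0.2]
```

Next, close at 25 N and let it settle.

```bash
python3 -m handwheel '[[0,0,0,0,0,0,1],[0,0,0,0,0,0,1],[0,0,0,0,0,0,1],[0,0,0,0,0,0,1]]' 30
python3 -m handwheel '[[0,0,-0.02,0,0,0,1],[0,0,-0.03,0,0,0,1],[0,0,-0.04,0,0,0,1],[0,0,-0.05,0,0,0,1],[0,0,-0.03,0,0,0,1]]'
python3 -m handwheel '[[0,0,0,0,0,0,1]]' >/dev/null
python3 - <<'E'
from h import *
np.set_printoptions(precision=1,suppress=True)
h=cv2.cvtColor(read_camera('side'),cv2.COLOR_RGB2HSV).astype(int)
m=((h[...,0]<8)|(h[...,0]>172))&(h[...,1]>130)&(h[...,2]>50); m[:,170:]=0;m[:150]=0;m[:,:95]=0
y,x=np.where(m); 
for r in range(y.min(),y.max()+1):
    c=x[y==r]; print(r,c.min() if len(c) else '',c.max() if len(c) else '',end='; ')
p=read_state()['tcp_pos'];print(p)
for d in range(20,110,10): print(d,proj('side',p+[0,0,d]))
E
```

```text
t: 23.35
tcp_pos: [551.0, 378.9, 63.3]
tool_rot: [2.401, 2.025, 0.001]
force: [10.9, 0.5, -3.3]
gripper_width: 23.7
gripper_force: 21.9
t: 23.98
tcp_pos: [550.8, 379.2, 235.7]
tool_rot: [2.401, 2.026, 0.003]
force: [-0.4, 0.5, -1.5]
gripper_width: 23.2
gripper_force: 30.0
172 137 137; 173 134 138; 174 130 137; 175 128 138; 176 132 134; 177 131 138; 178 125 140; 179 124 141; 180 135 139; 181 110 141; 182 110 136; 183 110 137; 184 110 138; 185 110 139; 186 110 140; 187 111 111; 188 111 140; 189 111 138; 190 111 139; 191 111 139; 192 112 138; 193 112 138; 194 112 137; 195 112 139; 196 112 138; 197 112 139; 198 112 139; 199 113 134; 200 113 136; 201 113 133; 202 114 114; 203 114 115; 204 114 115; 205 114 115; [550.7 378.9 233.5]
20 [119.8 206.4]
30 [119.  202.1]
40 [118.1 197.9]
50 [117.3 193.5]
60 [116.4 189.1]
70 [115.5 184.7]
80 [114.6 180.2]
90 [113.7 175.7]
100 [112.8 171.1]
```

The pin is held, with the opening at 23.2 mm and grip force at 30 N. I'll raise it to clear L, carry it over M's eyelet, then tilt.

```bash
python3 -m handwheel '[[0,0,-0.05,0,0,0,1],[-0.02,0,-0.02,0,0,0,1],[-0.05,0,0,0,0,0,1],[-0.05,0,0,0,0,0,1],[-0.05,0,0,0,0,0,1]]'>/dev/null
python3 -m handwheel '[[-0.05,0,0,0,0,0,1],[-0.05,0,0,0,0,0,1],[-0.03,0,0,0,0,0,1],[0,0,0,0,0,0,1]]'
python3 go.py 556 64 300 -9.8 25 -90
```

```text
t: 25.28
tcp_pos: [499.4, 80.0, 302.1]
tool_rot: [2.406, 2.02, -0.003]
force: [0.8, 0.6, -0.9]
gripper_width: 23.4
gripper_force: 30.0
tcp [499.4  80.  302.1] yaw 80.0 F [ 0.81  0.62 -0.92] q [ 0.37  0.14 -0.65  1.71  0.09  1.32 -0.48] t 25.275
turn(cur tool) [-25.06   0.12  -0.15] shift(cur axes) [-0.0059  0.0585  0.002 ] shift(target axes) [-0.0061  0.0522  0.0266]
```

```bash
python3 -m handwheel '[[0,0,0,-8.4,0,0,1],[0,0,0,-8.4,0,0,1],[0,0,0,-8.3,0,0,1],[0,0,0,0,0,0,1]]' >/dev/null
python3 go.py 556 64 225 -9.8 25 -90
```

```text
tcp [498.   83.5 302. ] yaw 80.4 F [ 0.35  0.49 -0.41] q [ 0.39 -0.18 -0.67  2.05  0.11  0.84 -0.52] t 25.775
turn(cur tool) [0.16 0.05 0.22] shift(cur axes) [-0.0094  0.022   0.0955] shift(target axes) [-0.0093  0.0223  0.0954]
```

```bash
python3 -m handwheel '[[-0.009,0.022,0.02,0,0,0,1],[0,0,0.03,0,0,0,1],[0,0,0.025,0,0,0,1],[0,0,0,0,0,0,1]]' >/dev/null
python3 go.py 556 64 225 -9.8 25 -90
python3 - <<'E'
from h import *
s=read_state();p=s['tcp_pos'];M=R.from_rotvec(s['tool_rot']).as_matrix();print(M.round(3).tolist())
I={n:read_camera(n) for n in C}
def v(im,x,y,w,h,sc): return cv2.resize(im[y:y+h,x:x+w],None,fx=sc,fy=sc,interpolation=cv2.INTER_CUBIC)[:,:,::-1].copy()
a=v(I['side'],195,120,80,100,5)
for dz,col in((-16.7,(0,0,255)),(58.3,(0,0,255))):
    A=p+M[:,2]*dz; B=p+[0,0,37]+M[:,2]*(dz+37)
    for P,cc in((A,(0,0,255)),(B,(255,0,0))):
        u=((proj('side',P)-[195,120])*5+2).astype(int); cv2.circle(a,tuple(u.tolist()),2,cc,1)
    print(dz,'A',A,proj('side',A),'B',B,proj('side',B))
b=v(I['top'],215,125,80,100,5)
np.savez('hov.npz',side=I['side'],top=I['top'],p=p,M=M)
cv2.imwrite('pics/c7.png',np.hstack([a,b]))
E
```

```text
tcp [549.   65.5 242.3] yaw 80.3 F [ 0.03  0.42 -0.77] q [ 0.41  0.01 -0.71  2.05  0.29  0.71 -0.65] t 26.275
turn(cur tool) [-0.21 -0.07  0.06] shift(cur axes) [-0.0003 -0.0008  0.0187] shift(target axes) [-0.0003 -0.0009  0.0187]
[[0.169, 0.895, 0.413], [0.986, -0.153, -0.07], [0.001, 0.419, -0.908]]
-16.7 A [542.12498826  66.67000127 257.47208214] [238.36567492 157.29397035] B [557.4212563   64.07153217 260.88231967] [234.88007759 153.73323224]
58.3 A [573.13093698  61.40283417 189.38472579] [232.72778928 177.26988299] B [588.42720502  58.80436507 192.79496332] [229.45175201 173.73007416]
```

View pics/c7.png

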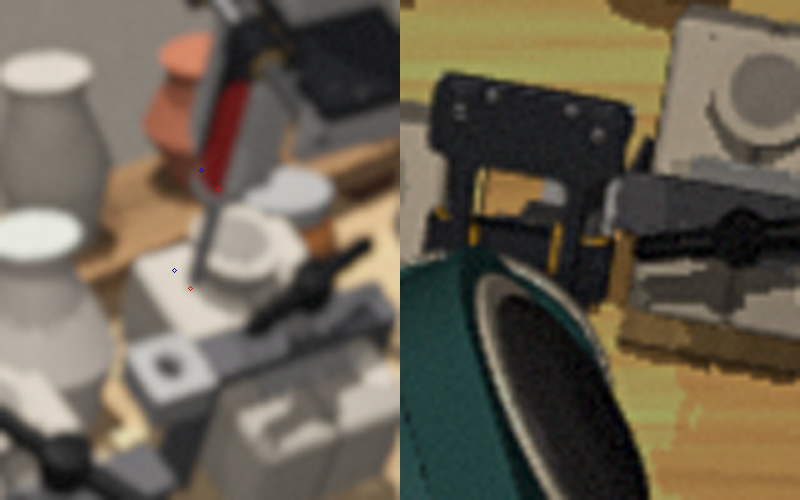

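The side view shows the rod tip at about (234.6,177), close to the tool-length prediction of (232.7,177.3), and M's eyelet hole at (229,193). The rod may be leaning slightly, so I'll measure it.

```bash
python3 - <<'E'
from h import *
d=np.load('hov.npz');g=d['side'].astype(int);p=d['p'];M=d['M']
gr=g.sum(2)//3
for r in range(150,181): print(r,' '.join('%3d'%v for v in gr[r,224:250]),' red',[c for c in range(225,250) if g[r,c,0]>80 and g[r,c,0]>2*g[r,c,1]][:1],[c for c in range(225,250) if g[r,c,0]>80 and g[r,c,0]>2*g[r,c,1]][-1:])
for t in range(-75,60,15): print(t,proj('side',p+M[:,2]*t).round(1))
print('dx 10mm tool x at tip', proj('side',p+M[:,2]*58+M[:,0]*10)-proj('side',p+M[:,2]*58), 'tool y',proj('side',p+M[:,2]*58+M[:,1]*10)-proj('side',p+M[:,2]*58))
E
```

```text
150 131 123 104  78  66  71  75  81  86  86  72  55  49  49  48  49  57  77  96 102 100  94  91  90  91  92  red [236] [240]
151 135 129 113  85  64  57  60  63  67  69  63  54  51  51  50  48  62  84 100 104 100  95  92  90  89  90  red [235] [240]
152 136 128 107  83  64  56  57  57  59  62  65  58  55  50  46  52  66  89 102 104 100  93  92  91  90  90  red [235] [239]
153 130 113  88  64  54  54  55  58  62  67  72  67  54  49  50  54  72  95 104 105  99  93  90  90  92 102  red [235] [239]
154 117  94  66  50  49  53  56  59  64  75  77  68  56  50  50  59  82  99 106 104  97  92  89  89  99 125  red [235] [239]
155 104  78  56  49  48  49  52  57  66  81  84  71  57  51  51  65  87 101 104 101  93  90  88  90 109 148  red [236] [239]
156  99  77  59  52  48  48  49  54  65  84  89  81  63  50  52  71  94 104 105  96  91  92  95 104 129 164  red [236] [238]
157 107  88  70  57  50  48  49  52  60  78  91  88  76  60  58  75  95 104 102  98 102 114 127 140 159 180  red [237] [238]
158 116 103  83  71  62  60  60  59  59  72  87  92  87  76  72  82  93  99  97 105 129 154 165 174 
[... 2174 characters left out ...]
00 209 211 211 211 204 181 151 132 123 115 104  92  87  84  84  83  82  79  81  84  90  95  97  red [] []
178 132 166 191 204 210 211 212 209 199 185 166 146 131 121 107  98  92  88  85  83  82  85  92  97  96  88  red [] []
179 114 145 176 195 206 211 211 211 209 205 192 169 147 134 124 116 108 102  99  93  87  90  96  97  89  71  red [] []
180 103 122 155 184 201 208 211 211 211 211 206 191 170 153 142 132 125 120 117 110  97  92  91  87  72  53  red [] []
-75 [243.2 140.3]
-60 [241.9 144.8]
-45 [240.6 149.2]
-30 [239.4 153.5]
-15 [238.2 157.8]
0 [237.1 161.9]
15 [235.9 166. ]
30 [234.8 170. ]
45 [233.7 173.9]
dx 10mm tool x at tip [-3.40444021  1.1044027 ] tool y [-1.95898724 -2.84787575]
```

```bash
python3 - <<'E'
from h import *
np.set_printoptions(precision=1,suppress=True)
for a in((229.3,193.5),(228.4,193.2)): print(tri(a,(251,162.7)), plane('side',a,131),plane('top',(251,162.7),131))
# predicted line of pin at present, where it crosses the mouth plane
s=read_state();p=s['tcp_pos'];M=R.from_rotvec(s['tool_rot']).as_matrix();z=M[:,2]
E=tri((228.8,193.3),(251,162.7))[0]
dd=E-p; print('E',E,'in tool',M.T@dd)
T=p+z*58.3; print('side px of E',proj('side',E),'line',[proj('side',p+z*t).round(1).tolist() for t in(100,115,122,130)])
E
python3 go.py 556 64 225 -9.8 25 -90
```

```text
(array([597. ,  57.3, 130.8]), np.float64(2.316919350175422)) [595.6  57.1 131. ] [597.9  58.1 131. ]
(array([597.8,  58.1, 131.4]), np.float64(0.13254625792659208)) [598.4  57.7 131. ] [597.9  58.1 131. ]
E [597.4  57.8 131.2] in tool [  0.   -4.  123.3]
side px of E [228.6 193.3] line [[229.5, 186.6], [228.5, 190.2], [228.0, 191.8], [227.5, 193.7]]
tcp [549.5  65.9 244.7] yaw 80.3 F [-0.13 -0.16 -0.81] q [ 0.41  0.   -0.71  2.05  0.29  0.72 -0.65] t 26.375
turn(cur tool) [ 0.02 -0.07  0.08] shift(cur axes) [-0.0008 -0.0023  0.0207] shift(target axes) [-0.0007 -0.0023  0.0207]
```

```bash
python3 -m handwheel '[[0.0,-0.0035,0.02,0,0,0,1],[0,0,0.02,0,0,0,1],[0,0,0.015,0,0,0,1],[0,0,0,0,0,0,1]]' >/dev/null
python3 - <<'E'
from h import *
s=read_state();p=s['tcp_pos'];M=R.from_rotvec(s['tool_rot']).as_matrix();z=M[:,2]
print('E in tool',(M.T@(np.array([597.8,58.1,131.4])-p)).round(1),s['force'].round(1))
g=read_camera('side').astype(int).sum(2)//3
for r in range(172,200): print(r,' '.join('%3d'%v for v in g[r,216:246]))
print([proj('side',p+z*t).round(1).tolist() for t in(0,15,30,45,58)])
E
```

```text
E in tool [ 0.8 -0.2 68.3] [ 0.1 -0.5 -0.7]
172 123 128 131 124 112 123 160 189 203 208 209 211 209 196 160 115  82  66  58  72  93 105 103 100 103 111 126 139 156 178
173 127 118 105  92  86 115 162 193 207 211 212 212 211 204 177 139 103  83  74  81  94 102 101 104 120 142 163 175 183 193
174 102  89  76  68  74 106 148 181 200 209 212 211 212 208 196 167 128  96  86  88  94  96  92 100 125 149 170 181 182 183
175  74  69  63  64  77  98 129 162 189 204 209 210 211 211 207 189 148 102  87  89  89  88  86  90 107 124 142 151 151 146
176  62  63  65  71  85  96 110 139 173 195 206 210 211 212 210 194 153 103  83  88  91  88  83  84  91  93 101 105 104  99
177  66  69  71  80  91  98 102 119 154 184 200 208 211 213 208 186 140  94  83  98 106 103  92  87  85  85  83  82  81  81
178  70  75  78  85  95  98 100 106 132 165 191 204 210 212 204 174 122  85  88 109 123 120 108 100  93  89  86  82  82  86
179  78  79  83  90  97 100 100  99 114 144 176 196 207 210 198 162 107  84 108 132 139 133 125 116 107 101  99  94  87  90
180  82  81  84  93  99 101 100  99 102 121 156 184 201 206 189 
[... 1796 characters left out ...]
195 129 155 150 117  90  94 129 168 189 193 181 161 138 115 105 122 150 172 182 178 170 152 118  81  64  61  59  63  65  68
196 144 167 159 129  96  85 104 143 176 193 194 187 175 148 124 118 134 160 176 171 158 140 105  70  62  66  77  82  86  85
197 159 178 172 147 113  88  88 115 157 184 196 197 192 174 143 117 116 132 147 141 125 104  79  70  78  86  93  97  98  95
198 167 182 181 164 133  98  85  97 133 168 189 195 192 174 142 111  97  98 104  98  86  73  66  82  96  99 100 101 101  99
199 162 179 181 173 151 119  93  86 104 138 166 175 168 149 118  92  81  79  77  76  70  61  70  89 100 102 101 101  99  99
[[233.4, 176.5], [232.3, 180.2], [231.3, 183.9], [230.2, 187.6], [229.3, 190.6]]
```

Rod and hole line up: rod at about (230,188), hole at about (228,193). I'll insert in steps.

```bash
python3 -m handwheel '[[0.0005,0,0.008,0,0,0,1],[0,0,0.006,0,0,0,1],[0,0,0.006,0,0,0,1],[0,0,0,0,0,0,1]]' |grep -E "tcp|force"
python3 -m handwheel '[[0,0,0.005,0,0,0,1],[0,0,0.005,0,0,0,1],[0,0,0,0,0,0,1]]' |grep -E "tcp|force"
python3 -m handwheel '[[0,0,0.005,0,0,0,1],[0,0,0.005,0,0,0,1],[0,0,0,0,0,0,1]]' |grep -E "tcp|force"
```

```text
tcp_pos: [577.7, 61.2, 174.6]
force: [-0.9, 0.9, -0.9]
gripper_force: 30.0
tcp_pos: [581.9, 60.5, 165.6]
force: [1.1, -0.0, -0.6]
gripper_force: 30.0
tcp_pos: [586.1, 59.8, 156.5]
force: [0.2, 0.4, -1.7]
gripper_force: 30.0
```

```bash
python3 -m handwheel '[[0,0,0.006,0,0,0,1],[0,0,0.006,0,0,0,1],[0,0,0.006,0,0,0,1],[0,0,0,0,0,0,1]]' |grep -E "tcp|force"
python3 -m handwheel '[[0,0,0.006,0,0,0,1],[0,0,0.006,0,0,0,1],[0,0,0.004,0,0,0,1],[0,0,0,0,0,0,1]]' |grep -E "tcp|force"
python3 - <<'E'
from h import *
s=read_state();p=s['tcp_pos'];M=R.from_rotvec(s['tool_rot']).as_matrix()
print('E in tool',(M.T@(np.array([597.8,58.1,131.4])-p)).round(1),s['force'].round(1))
E
```

```text
tcp_pos: [593.6, 58.5, 140.1]
force: [-0.4, 0.7, -1.6]
gripper_force: 30.0
tcp_pos: [600.4, 57.4, 125.8]
force: [0.6, 0.4, -1.9]
gripper_force: 30.0
E in tool [ 0.3 -0.  -6.2] [ 0.6  0.4 -1.9]
```

Collar about 10 mm from home; continue in small steps until seating force.

```bash
python3 -m handwheel '[[0,0,0.004,0,0,0,1],[0,0,0.003,0,0,0,1],[0,0,0,0,0,0,1]]' |grep -E "tcp|force: \["
python3 -m handwheel '[[0,0,0.0015,0,0,0,1],[0,0,0,0,0,0,1]]' |grep -E "tcp|force: \["
python3 -m handwheel '[[0,0,0.0015,0,0,0,1],[0,0,0,0,0,0,1]]' |grep -E "tcp|force: \["
python3 -m handwheel '[[0,0,0.001,0,0,0,1],[0,0,0,0,0,0,1]]' |grep -E "tcp|force: \["
```

```text
tcp_pos: [603.3, 56.8, 119.6]
force: [-0.4, -0.3, -2.0]
tcp_pos: [604.0, 56.7, 118.5]
force: [0.7, -0.1, -0.9]
tcp_pos: [604.6, 56.9, 117.9]
force: [-11.6, 0.4, 15.7]
tcp_pos: [605.0, 57.1, 117.4]
force: [-22.3, 0.7, 27.7]
```

The collar is seated: the force rises sharply right where home was expected. I'll back off slightly, release and withdraw along the axis.

```bash
python3 -m handwheel '[[0,0,-0.002,0,0,0,1],[0,0,0,0,0,0,1],[0,0,0,0,0,0,0.4],[0,0,0,0,0,0,0.4],[0,0,0,0,0,0,0.4]]'
python3 -m handwheel '[[0,0,0,0,0,0,0.4],[0,0,-0.02,0,0,0,0.4],[0,0,-0.03,0,0,0,0.4],[0,0,-0.05,0,0,0,0.4],[0,0,-0.05,0,0,0,0.4]]'
python3 -m handwheel '[[0,0,-0.05,0,0,0,0.4],[-0.05,0,-0.02,0,0,0,0.4],[-0.06,0,0,0,0,0,0.4],[-0.06,0,0,0,0,0,0.4],[0,0,0,0,0,0,0.4]]'
python3 - <<'E'
from h import *
np.set_printoptions(precision=1,suppress=True)
I={n:read_camera(n) for n in C};o={n:cv2.imread(f'pics/{n}0.png')[:,:,::-1] for n in C}
for n in C: cv2.imwrite(f'pics/end_{n}.png',I[n][:,:,::-1])
E=np.array([597.8,58.1,131.4]);a=np.array([-.4165,.0719,.906])
for n in C:
    g=I[n].astype(int);m=(g[...,0]>70)&(g[...,0]>2*g[...,1]); q=proj(n,E+a*34).astype(int)
    k=np.zeros_like(m);k[q[1]-25:q[1]+25,q[0]-25:q[0]+25]=m[q[1]-25:q[1]+25,q[0]-25:q[0]+25]
    y,x=np.where(k);c=np.c_[x,y].mean(0); u,s,vt=np.linalg.svd(np.c_[x,y]-c,full_matrices=False)
    print(n,len(x),'centroid',c,'pred',proj(n,E+a*34),'dir',vt[0],'pred dir',(lambda d:d/np.linalg.norm(d))(proj(n,E+a*62)-proj(n,E+a*6)),'ext',x.min(),x.max(),y.min(),y.max(),'pred ends',proj(n,E+a*6),proj(n,E+a*62))
for nm,x0,y0,x1,y1 in(('M',262,145,310,196),('R',350,150,395,205),('L',175,160,222,215)):
  for im in(o['top'],I['top']):
    g=im.max(2)<38;k=np.zeros_like(g);k[y0:y1,x0:x1]=g[y0:y1,x0:x1]
    N,l,st,c=cv2.connectedComponentsWithStats(k.astype(np.uint8));i=1+np.argmax(st[1:,4]);y,x=np.where(l==i)
    u,s,vt=np.linalg.svd(np.c_[x-x.mean(),y-y.mean()],full_matrices=False);print(nm,st[i],np.degrees(np.arctan2(*vt[0][::-1])))
E
```

```text
t: 30.92
tcp_pos: [604.2, 56.7, 118.0]
tool_rot: [2.125, 1.792, 0.399]
force: [0.4, 0.2, -0.1]
gripper_width: 49.7
gripper_force: 0.0
t: 31.55
tcp_pos: [540.6, 67.8, 254.8]
tool_rot: [2.125, 1.793, 0.399]
force: [0.5, -0.6, 1.4]
gripper_width: 56.3
gripper_force: 0.0
t: 32.17
tcp_pos: [482.6, -98.8, 317.2]
tool_rot: [2.129, 1.786, 0.398]
force: [0.2, 1.3, 0.0]
gripper_width: 56.3
gripper_force: 0.0
side 120 centroid [231.9 185.2] pred [230.7 185.1] dir [-0.3  1. ] pred dir [ 0.3 -1. ] ext 228 237 176 194 pred ends [228.8 191.8] [232.7 178.2]
top 98 centroid [248.9 167.1] pred [249.5 165.4] dir [-0.4  0.9] pred dir [-0.5  0.9] ext 244 254 161 173 pred ends [250.7 163.1] [248.1 167.7]
M [262 153  39  34 390] 34.298350805787344
M [262 166  43  13 332] -3.9281292546433133
R [361 160  18  41 317] 106.4747467482103
R [350 160  29  45 657] 123.26994759307412
L [187 170  21  41 317] 68.08309859461293
L [187 170  19  40 290] 68.29258565815076
```

```bash
python3 - <<'E'
from h import *
print(read_state()['tcp_pos'],read_state()['force'])
o=cv2.imread('pics/side0.png');n=cv2.imread('pics/end_side.png')
for im in(o,n):
    g=im.max(2)<45;k=np.zeros_like(g);k[138:170,300:328]=g[138:170,300:328]
    N,l,st,c=cv2.connectedComponentsWithStats(k.astype(np.uint8));i=1+np.argmax(st[1:,4]);print(st[i],c[i])
d=cv2.absdiff(o,n).max(2)>50
N,l,st,c=cv2.connectedComponentsWithStats(d.astype(np.uint8))
print([s.tolist() for s in st[1:] if s[4]>25])
E
```

```text
[483.54664943 -95.02121804 317.28595572] [ 0.73129826 -0.07242185  0.61254074]
[308 149  15  18  69] [313.85507246 157.53623188]
[308 149  15  18  77] [314.32467532 157.98701299]
[[318, 0, 96, 48, 2388], [485, 0, 50, 69, 1856], [294, 38, 67, 68, 1852], [484, 73, 76, 21, 706], [495, 92, 65, 41, 340], [473, 94, 7, 15, 30], [404, 161, 140, 131, 4266], [261, 167, 9, 8, 46], [238, 172, 16, 6, 59], [227, 176, 11, 24, 188], [261, 176, 16, 5, 58], [245, 179, 9, 8, 40], [450, 185, 54, 45, 552], [420, 196, 21, 31, 393], [263, 199, 12, 4, 36], [471, 198, 38, 14, 253], [246, 202, 10, 9, 45], [294, 228, 113, 106, 3654], [233, 239, 8, 7, 39], [124, 248, 16, 30, 284], [492, 290, 33, 56, 1182], [401, 346, 14, 19, 116], [494, 360, 12, 22, 60], [418, 365, 51, 26, 506], [449, 374, 103, 46, 2537]]
```

```bash
python3 -c "
from plant import *
print(finish_job())"
```

```text
the job is handed in; nothing more can be done
None
```

The job is handed in (no verdict was returned): the middle mould's clamp was the loose one, its T-handle is swung about 38 degrees (seen from above), and the red pin is home in its eyelet and released. The right-hand mould tested tight at about 15 N; the left one was never pushed, since the loose one was already found.

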